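# Stand the round-bottomed flask up in its cork ring

## Robot

A 6-joint arm with a two-finger parallel gripper is mounted at the origin on the work surface. World frame = base frame: x ahead of the robot, y to its left, z up, the work surface at z = 0. Lengths are in mm, angles in rad, forces in N, time in s.
With the tool pointing down it reaches from about 300 to 775 mm from the base axis. Payload 14.6 kg.
Tool frame: the origin (TCP) lies at the very end of the fingers, on their centre line; the grasp point (between the pads) lies 19 mm behind it; z points along the fingers, y is the line along which they close (so a half turn about z gives the same grasp; the last joint's range is limited). The gripper opens to 94 mm and grips with 3 to 60 N. Pads are 16 mm wide; open, the fingers measure 119 mm over their backs; the gripper's body (75 mm by 177 mm) begins 78 mm behind the grasp point.
Start: joints at [-1.213, 0.3, 1.521, -0, 1.321, -0.067], TCP at [226.668, -501.109, 176.346] pointing down, gripper open.
Joint ranges: [-3.03, 3.03], [-0.79, 2.21], [0.23, 2.52], [-1.04, 4.18], [0, 3.07], [-2.55, 2.55]. Speed limits (rad/s): [2.22, 2.22, 2.57, 3.14, 3.14, 3.14].

## Interface

Orientations are given as [roll, pitch, yaw] about the fixed x, y, z axes, in that order (R = Rz(yaw) Ry(pitch) Rx(roll)).
In Python, from cell import manip, camera, get_calibration gives the robot as it stands. The module is installed in compiled form; this text tells all that it offers.
- The arm moves only by the tool jog_arm, never from a script. Its argument "plan" is one flat list of numbers, 6 for each row, row after row: the shift along the world's x, y, z in m, then the turn, a rotation vector about the world's x, y, z in degrees. A call has 1 to 20 rows; each row is the pose to reach, as a shift and turn from the pose commanded when the call began; what a row does not reach only later rows make up. A row lasts 1/10 s, in which the tool goes at most 50 mm and 8.59 degrees, less where a joint would pass 70% of its speed; a pose out of reach is approached as far as the arm can. A call with a gripper value outside its range is refused whole. "claw" is the finger opening in m, from 0 to 0.094, set as the call begins (left out, the last holds). The fingers move at their own pace and stop on an object; "force" is the grip in N (left out, the last holds). Time passes only in rows, so rows that repeat a pose let the fingers close. It gives the time, the measured TCP pose, the force, the opening and the grip force at its end, in the units of the state.
- manip.read_state(): the state, without advancing time (a new reading comes with each control period).
- camera(name): name is "side" or "top"; returns (picture, depth): 384x512x3 uint8, red, green, blue; 384x512 float32, mm along the optical axis (not along the pixel's ray), 0 where there is no reading.
- get_calibration(name): a dict with "fx", "fy", "cx", "cy" (pixels), "origin" and "attitude" of the camera in the world. Camera axes: x right, y down, z forward; pixel columns grow to the right and rows downward; lengths in mm; the calibration is good to about 2 mm. A picture is of the moment at which its call begins. get_calibration takes no time and is no camera call.
- manip.sign_off(): hands the job in; it is judged then, once.
The state is a dict: "clock": time; "joints": joint angles; "qd": joint speeds; "effort": joint torques, N m; "eef_pos": TCP position; "eef_rot": TCP orientation; "wrist_force": force on the tool from outside, world axes, zero at the start; "moment": the same for the moment, N m; "finger_gap": finger opening in mm; "finger_force": force on a finger pad.
Only numpy, scipy, OpenCV 4.12 (cv2) and the standard library are available. Lean on these libraries where they do the work, as an engineer would, in place of code of your own. Each camera call takes 0.05 s, during which the arm holds its last target. There are 200 camera calls.

## Task

Someone has left the round-bottomed flask standing upside down on its cap. Lay it gently on its side on a free patch of the bench and let go of it, then take it again by the neck and stand it upright, cap up, in the cork ring that fits it (the one with the smaller hole), so that it sits fully down in that ring by itself. The glass must not be dropped, toppled or pressed hard; leave the bottle, the conical flask, the measuring cylinder and the larger cork ring standing where they are.

Things in the scene. Friction and masses are not known exactly. Their poses are not given: they have to be found in the camera images.
- flask_bulb (a point): Centre of the 60 mm ball-shaped bulb of the amber glass flask. z is the flask's axis, from the cap to the round bottom: up at the start (flask upside down on its cap, this point 119 mm above the bench), straight down at the end. From here along the axis: round bottom 30 mm one way; the other way neck from 27 to 97 mm, then the cap, whose flat end face is 119 mm away.
- flask_neck (a point): Point on the same flask's axis in the middle of its free neck (plain, 24 mm diameter, 70 mm long), 62 mm from the bulb centre towards the cap. Same axes as flask_bulb.
- ring_small_top (a point): Centre of the hole, level with the top face, of the smaller cork ring, loose and flat on the bench: outer diameter 100 mm, hole 44 mm right through, 28 mm high, 0.12 kg. The flask's bulb seats on the hole's upper rim, bulb centre about 20 mm above this point. Friction holds the flask at whatever lean it is let go, so set it upright. z up.
- ring_large_top (a point): Same point of the larger cork ring, meant for a bigger flask: outer diameter 130 mm, hole 80 mm (the flask's bulb would fall through it), 28 mm high. It must be left alone. z is up.
- flask: The same loose flask, 149 mm long, about 0.15 kg; origin at the centre of the flat face of its black hexagonal cap (32 mm across flats, 22 mm high), z towards the round bottom. Laid on the bench it rests on the bulb and on the rim of a flat of the cap, so it does not roll away; its neck then slopes about 7 degrees down towards the cap.
- ring_small: The smaller cork ring; origin at the centre of its underside, z up.
- ring_large: The larger cork ring; origin at the centre of its underside, z up.
- bottle: Bystander: closed reagent bottle, 68 mm diameter, 150 mm high. Origin at the centre of its underside, z up.
- conical: Bystander: conical glass flask, foot 84 mm diameter, narrowing to a 38 mm rim, 130 mm high. Origin at the centre of its underside, z up.
- cylinder: Bystander: measuring cylinder, foot 68 mm diameter and 10 mm high, tube 34 mm with a 40 mm rim, 178 mm high. Origin at the centre of its underside, z up.
- table: The bench, a white laminate top; its surface is at height 0; origin in the middle of it. It does not move.
Things that resemble listed ones, but are neither listed nor needed, are in the scene too. Leave any blue or pink look-alike of the ring_small alone.

How it is judged:
By the outcome, as a careful person would: the job done as asked, in the order asked, and still so for the second after the job is handed in, with the robot touching nothing.
It also fails if it takes over 72 s, if anything falls off the work surface, if the arm or the gripper's body presses on something with over 40 N, if the wrist force passes 120 N, or if a joint passes its speed limit or range.

## Working session

There is one attempt and no reset: what is moved stays moved. The work goes in short steps, Python scripts to look and compute and a tool call to move; the robot and the scene stay as the last step left them, time stands still between calls to the robot, and variables do not carry over. Pictures are saved under pics/ and viewed, at most 10 in all, crops included, and the job is handed in when it is done.

Besides the shell and the picture viewer there is one more tool, called after "Request:" by a JSON object that holds its "op" and its "data", one argument or row to a line. jog_arm: Moves the arm, as the interface text tells. Its arguments: {"type":"object","properties":{"plan":{"type":"array"},"claw":{"type":"number"},"force":{"type":"number"}},"required":["plan"]}

```bash
mkdir -p pics; cat > h.py <<'E'
import numpy as np,cv2
from cell import manip,camera,get_calibration
from scipy.spatial.transform import Rotation as R
def cal(n):
    c=get_calibration(n);return c
def pts(n,depth):
    c=cal(n);A=np.array(c["attitude"],float)
    if A.shape!=(3,3): A=R.from_euler('xyz',A.ravel()).as_matrix()
    v,u=np.indices(depth.shape)
    P=np.stack([(u-c["cx"])/c["fx"]*depth,(v-c["cy"])/c["fy"]*depth,depth],-1)
    W=P@A.T+np.array(c["origin"],float)
    W[depth==0]=np.nan
    return W
E
python3 - <<'E'
from h import *
for n in("side","top"):
    im,d=camera(n);np.savez(f"{n}0.npz",im=im,d=d);cv2.imwrite(f"pics/{n}0.png",im[:,:,::-1]);print(n,get_calibration(n))
a=[np.load(f"{n}0.npz")["im"] for n in("side","top")]
cv2.imwrite("pics/both0.png",cv2.resize(np.vstack(a),(400,600))[:,:,::-1])
print(manip.read_state())
E
```

```text
side {'fx': 429.36540485654393, 'fy': 429.36540485654393, 'cx': 251.7488926021813, 'cy': 189.9008483038209, 'origin': array([494.60995843, 783.00021526, 914.37253759]), 'attitude': array([-2.40992452,  0.00800791, -3.06483705])}
top {'fx': 383.4557647593679, 'fy': 383.4557647593679, 'cx': 249.61527899488203, 'cy': 185.71512284671954, 'origin': array([ 380.56502889,   75.17806735, 1057.06399055]), 'attitude': array([-2.93795356e+00,  2.35153236e-03, -1.65210431e+00])}
{'clock': 0.1, 'joints': array([-1.21260875e+00,  3.00418637e-01,  1.52150989e+00, -1.48605625e-05,
        1.32070394e+00, -6.66020766e-02]), 'qd': array([ 0.00024427, -0.00015379, -0.00068002, -0.00112627, -0.00164369,
       -0.00127805]), 'effort': array([ 4.57002234e-04, -5.32645333e+01, -3.53283656e+01,  7.09144771e-02,
        2.34898890e-02, -7.26737676e-05]), 'eef_pos': array([ 226.57064288, -500.87473096,  175.84523929]), 'eef_rot': array([-3.14055418e+00, -5.48402871e-05,  4.24793315e-01]), 'wrist_force': array([-0.54775741,  0.17072416, -1.25741027]), 'moment': array([-0.01389737,  0.02018107, -0.00714397]), 'finger_force': 0.0, 'finger_gap': 93.86866262199887}
```

View pics/side0.png

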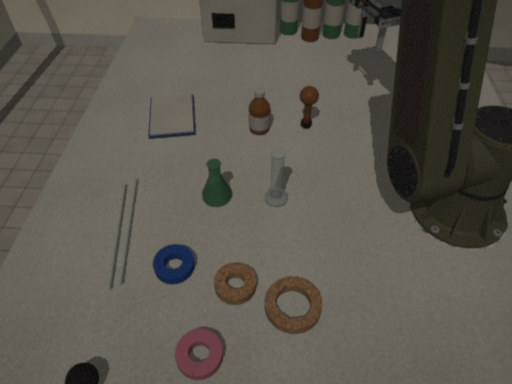

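View pics/top0.png

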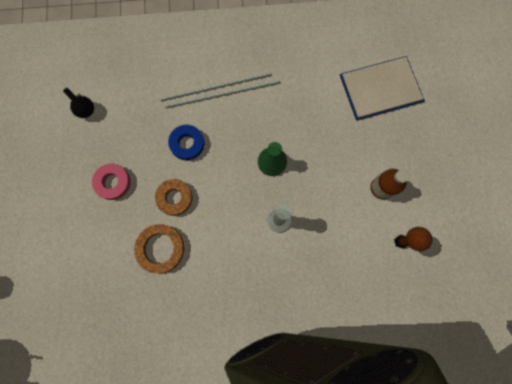

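The side view shows the upside-down amber flask at (309,95) and the bottle at (260,113). The small cork ring is at (235,283) and the large one at (293,304), with blue (174,263) and pink (199,353) look-alikes. In the top view the flask is at (420,238), the bottle at (390,183), the small cork ring at (173,197), the large one at (160,248), the conical flask at (272,160) and the cylinder at (280,219).

Candidates for ring_small: cork (173,197) is my choice. Large cork (160,248), blue (186,142) and pink (111,182) are rejected. Candidates for the flask: ball on neck (420,238), and the amber labelled bottle (390,183) is rejected.

```bash
cat >> h.py <<'E'
def circ(xy):
    A=np.c_[2*xy,np.ones(len(xy))];s=np.linalg.lstsq(A,(xy**2).sum(1),rcond=None)[0]
    return s[:2],np.sqrt(s[2]+s[0]**2+s[1]**2)
def sphere(X,r=None):
    from scipy.optimize import least_squares
    m=X.mean(0)
    f=(lambda p:np.linalg.norm(X-p[:3],axis=1)-(r if r else p[3]))
    s=least_squares(f,np.r_[m-[0,0,15],30] if not r else m-[0,0,15],loss='soft_l1')
    return s.x,np.abs(s.fun).mean()
E
python3 - <<'E'
from h import *
B={"top":dict(flask=(395,222,440,258),small=(150,175,196,219),large=(130,218,190,278),bottle=(366,165,412,203),conical=(255,140,290,180),cyl=(264,202,296,236)),
"side":dict(flask=(296,82,322,132),small=(210,260,260,307),large=(262,274,325,335),bottle=(245,88,273,136),conical=(200,158,234,208),cyl=(262,148,290,208))}
for n in B:
    z=np.load(n+"0.npz");W=pts(n,z["d"])
    print(n,"table z",np.nanmedian(W[100:300,200:350,2]))
    for k,(a,b,c,d) in B[n].items():
        X=W[b:d,a:c].reshape(-1,3);X=X[np.isfinite(X).all(1)];X=X[(X[:,2]>8)]
        print(k,len(X),"min",X.min(0).round(),"max",X.max(0).round())
        if k in("small","large"):
            T=X[abs(X[:,2]-28)<6]
            (u,v),(w,h),_=cv2.minAreaRect(T[:,:2].astype(np.float32)); 
            c2,r2=cv2.minEnclosingCircle(T[:,:2].astype(np.float32)); print("  top z",np.median(T[:,2]),"rect",u,v,w,h,"circ",c2,r2)
        if k=="flask":
            S=X[X[:,2]>(112 if n=="top" else 105)]
            print("  sphere",sphere(S),sphere(S,30),len(S))
            N=X[(X[:,2]>28)&(X[:,2]<85)];print("  neck",N.mean(0),len(N)); C=X[X[:,2]<20];print("  cap",C.mean(0))
a=np.load("top0.npz")["im"];s=np.load("side0.npz")["im"]
c=lambda i,x,y,w:cv2.resize(i[y:y+w,x:x+w],(390,390),interpolation=cv2.INTER_CUBIC)
cv2.imwrite("pics/crop1.png",np.hstack([c(a,370,190,80),c(s,185,235,140)])[:,:,::-1])
E
```

```text
top table z 0.18574089930098125
flask 643 min [ 382. -361.    8.] max [ 440. -306.  152.]
  sphere (array([ 410.38230548, -335.92058284,  119.5465316 ,   29.47922213]), np.float64(0.8803641799886204)) (array([ 410.40468125, -336.20525074,  118.88529162]), np.float64(0.8955849767583499)) 514
  neck [ 409.61632153 -326.10343486   47.83445213] 54
  cap [ 408.03186966 -324.37294282   14.68379849]
small 895 min [532. 223.   8.] max [629. 321.  33.]
  top z 27.905913010067593 rect 580.473876953125 272.26629638671875 96.30792236328125 97.78516387939453 circ (581.124267578125, 272.352783203125) 49.819190979003906
large 1282 min [381. 252.   8.] max [509. 381.  34.]
  top z 27.732307397121758 rect 445.1922302246094 316.09051513671875 128.27102661132812 126.23051452636719 circ (444.88214111328125, 316.5291748046875) 65.00647735595703
bottle 843 min [ 528. -339.    8.] max [ 596. -272.  154.]
conical 734 min [621. -49.   8.] max [699.  34. 136.]
cyl 554 min [464. -43.   8.] max [528.  20. 182.]
side table z -0.030261936940519263
flask 482 min [ 382. -349.    8.] max [ 440. -300.  151.]
  sphere
[... 199 characters left out ...]
 [ 411.10882026 -327.04124469   57.10845599] 108
  cap [ 412.20252853 -325.19700663   13.92558861]
small 1228 min [533. 224.   8.] max [630. 324.  33.]
  top z 27.277847678909666 rect 581.2120361328125 274.45196533203125 96.59553527832031 99.19129943847656 circ (581.0147705078125, 273.45574951171875) 50.60649490356445
large 1813 min [381. 253.   8.] max [509. 383.  32.]
  top z 27.204023225123137 rect 445.147705078125 317.5950927734375 129.925537109375 127.51664733886719 circ (445.1287841796875, 317.2741394042969) 65.52237701416016
bottle 780 min [ 529. -323.    8.] max [ 597. -270.  153.]
conical 892 min [623. -28.   8.] max [703.  36. 133.]
cyl 852 min [464. -36.   8.] max [529.  26. 182.]
```

View pics/crop1.png

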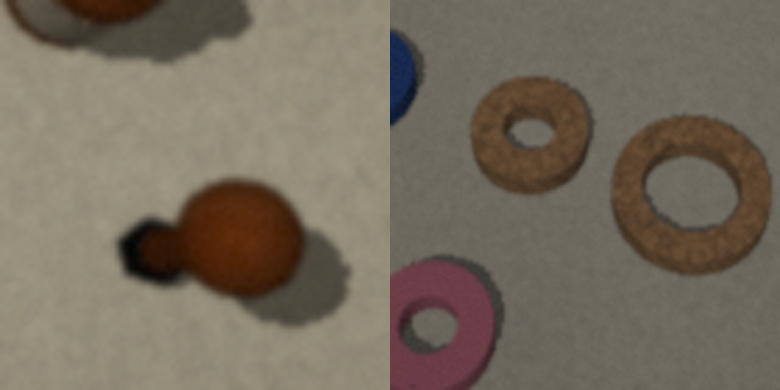

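Both views agree. The flask bulb is at (410.5,-336,119) and the neck mid-point at z about 57. The small ring top is at (581,272.7,28). Before grasping I'll make one safe exploratory move upward, turning the fingers tangential, to learn the arm's kinematics. I'm also checking the lay-down area with a height map.

```bash
cat >> h.py <<'E'
def tool(az,p,s=1):
    """tool z points along azimuth az (deg), p deg below horizontal; y horizontal (sign s)"""
    a,p=np.radians([az,p]);z=np.array([np.cos(p)*np.cos(a),np.cos(p)*np.sin(a),-np.sin(p)])
    y=s*np.array([-np.sin(a),np.cos(a),0]);return np.c_[np.cross(y,z),y,z]
def cur():
    s=manip.read_state();return s["eef_pos"],R.from_euler('xyz',s["eef_rot"]).as_matrix()
def go(G,M,back=19):
    """shift (m), rotvec (deg) to bring grasp point to G with orientation M"""
    p,C=cur();t=np.array(G,float)+back*M[:,2]
    print("shift",((t-p)/1000).round(4),"turn",R.from_matrix(M@C.T).as_rotvec(degrees=True).round(2))
E
python3 - <<'E'
from h import *
a=np.radians(-39.3);u=np.array([np.cos(a),np.sin(a),0])
for s in(1,-1):go(u*480+[0,0,330],tool(-39.3,90,s))
W=np.concatenate([pts(n,np.load(n+"0.npz")["d"]).reshape(-1,3) for n in("top","side")])
W=W[np.isfinite(W).all(1)]
ix=np.arange(100,760,40);iy=np.arange(-760,100,40)
print("     ",iy)
for x in ix: print(x,[int(np.percentile(Q[:,2],98)) if len(Q:=W[(abs(W[:,0]-x)<20)&(abs(W[:,1]-y)<20)])else -1 for y in iy])
E
```

```text
shift [0.1449 0.1969 0.1352] turn [-1.0000e-02 -7.0000e-02  1.1636e+02]
shift [0.1449 0.1969 0.1352] turn [-6.000e-02  1.000e-02 -6.364e+01]
      [-760 -720 -680 -640 -600 -560 -520 -480 -440 -400 -360 -320 -280 -240
 -200 -160 -120  -80  -40    0   40   80]
100 [2, 3, 2, 4, 4, 4, 3, 3, 3, 3, 2, -1, -1, -1, -1, -1, -1, -1, 10, 55, 475, 398]
140 [4, 3, 3, 3, 3, 4, 3, 4, 4, 4, 3, 3, 2, 2, 0, -1, -1, -1, 2, 576, 554, 482]
180 [5, 4, 4, 3, 4, 3, 4, 351, 345, 335, 3, 3, 3, 4, 3, 3, 3, 3, 3, 3, 583, 505]
220 [2, 3, 3, 4, 3, 218, 3, 359, 353, 345, 3, 4, 4, 3, 3, 3, 3, 3, 3, 570, 579, 496]
260 [5, 3, 4, 4, 3, 312, 336, 349, 3, 3, 3, 3, 3, 3, 3, 3, 654, 681, 674, 617, 3, 3]
300 [3, 3, 3, 3, 3, 316, 7, 3, 3, 3, 3, 4, 3, 3, 3, 3, 3, 3, 3, 3, 3, 3]
340 [2, 2, 3, 3, 3, 3, 3, 4, 3, 3, 3, 3, 3, 3, 3, 3, 4, 3, 3, 4, 3, 3]
380 [3, 3, 3, 4, 4, 4, 3, 3, 3, 3, 143, 145, 3, 3, 3, 4, 3, 3, 3, 4, 4, 3]
420 [3, 3, 4, 3, 4, 3, 4, 3, 3, 4, 148, 149, 4, 3, 3, 3, 3, 3, 3, 3, 3, 3]
460 [4, 4, 3, 4, 4, 3, 3, 4, 3, 3, 4, 4, 3, 3, 4, 3, 3, 3, 13, 176, 3, 3]
500 [3, 4, 2, 3, 4, 3, 4, 3, 4, 4, 4, 3, 3, 3, 3, 4, 3, 3, 180, 180, 10, 3]
540 [4, 4, 3, 4, 3, 4, 4, 3, 4, 4, 4, 151, 146, 3, 4, 3, 3, 3, 9, 13, 3, 3]
580 [4, 3, 4, 3, 4, 4, 4, 3, 4, 4, -1, 152, 148, 3, 4, 3, 3, 3, 3, 3, 3, 3]
620 [3, 2, 4, 4, 4, 4, 4, 4, 3, 4, 3, 4, 4, 4, 3, 3, 3, 3, 39, 58, 15, 3]
660 [3, 5, 3, 4, 4, 4, 4, 3, 3, 3, 4, 4, 3, 3, 3, 4, 3, 3, 131, 132, 47, 3]
700 [3, 4, 4, 4, 4, 4, 4, 4, 4, 4, 4, 4, 4, 4, 4, 4, 3, 3, 7, 71, 25, 4]
740 [3, 3, 4, 4, 4, 4, 3, 4, 3, 4, 4, 3, 4, 3, 4, 3, 3, 3, 4, 3, 3, 4]
```

Request:
{"op": "jog_arm", "data": {
  "plan": [0,0,0.05,0,0,-6,0,0,0.1,0,0,-12,0.02,0.03,0.135,0,0,-18,0.04,0.06,0.135,0,0,-24,0.06,0.09,0.135,0,0,-30,0.08,0.11,0.135,0,0,-36,0.1,0.14,0.135,0,0,-42,0.12,0.17,0.135,0,0,-50,0.145,0.197,0.135,0,0,-57,0.145,0.197,0.135,0,0,-63.6,0.145,0.197,0.135,0,0,-63.6,0.145,0.197,0.135,0,0,-63.6,0.145,0.197,0.135,0,0,-63.6]
}}

```text
clock: 1.4
eef_pos: [371.3, -304.6, 311.2]
eef_rot: [-3.142, 0.0, -0.684]
wrist_force: [0.7, 0.6, -0.6]
finger_gap: 94.0
finger_force: 0.0
```

```bash
python3 - <<'E'
from h import *
s=manip.read_state();print(s["joints"].round(4),s["eef_pos"].round(2),s["eef_rot"].round(4))
a=np.radians(-39.3);u=np.array([np.cos(a),np.sin(a),0])
go(u*440+[0,0,200],tool(-39.3,50,-1))
E
```

```text
[-0.7633  0.0726  1.4813 -0.      1.588   1.4911] [ 371.28 -304.56  311.22] [-3.1416e+00  3.0000e-04 -6.8360e-01]
shift [-0.0213  0.0181 -0.1258] turn [-25.31 -30.99  -0.13]
```

Request:
{"op": "jog_arm", "data": {
  "plan": [0,0,0,-5,-6,0,0,0,-0.02,-9,-11,0,-0.01,0.01,-0.05,-13,-16,0,-0.02,0.018,-0.08,-17,-21,0,-0.021,0.018,-0.11,-21,-26,0,-0.021,0.018,-0.126,-25.3,-31,0,-0.021,0.018,-0.126,-25.3,-31,0,-0.021,0.018,-0.126,-25.3,-31,0,-0.021,0.018,-0.126,-25.3,-31,0]
}}

```text
clock: 2.3
eef_pos: [351.7, -287.3, 187.7]
eef_rot: [3.142, -0.699, -0.685]
wrist_force: [0.1, -0.5, -0.3]
finger_gap: 94.1
finger_force: 0.0
```

```bash
python3 - <<'E'
from h import *
from scipy.optimize import least_squares
s=manip.read_state();print(s["joints"].round(4),s["eef_pos"].round(2),s["eef_rot"].round(4))
D=[([-1.21260875,.300418637,1.52150989,0,1.32070394],[226.57,-500.87,175.85]),([-.7633,.0726,1.4813,0,1.588],[371.28,-304.56,311.22]),(s["joints"][:5],s["eef_pos"])]
def f(x,q):
    a,d,L2,L3,e,L6=x;A=q[1]+q[2];T=A+q[4]
    return np.array([a+L2*np.sin(q[1])+L3*np.sin(A)+e*np.cos(A)+L6*np.sin(T),d+L2*np.cos(q[1])+L3*np.cos(A)-e*np.sin(A)+L6*np.cos(T)])
def res(x):
    o=[]
    for q,p in D:
        c,sn=np.cos(q[0]),np.sin(q[0]);o+=list(f(x,q)-[p[0]*c+p[1]*sn,p[2]])
    return np.r_[o,1e-4*(x-[0,400,450,400,0,300])]
r=least_squares(res,[0,400,450,400,0,300]);print(r.x.round(1),r.fun.round(2))
for q,p in D: print(-p[0]*np.sin(q[0])+p[1]*np.cos(q[0]))
E
```

```text
[-0.8257 -0.3407  2.2912  0.1882  0.5047  1.2972] [ 351.68 -287.28  187.66] [ 3.1416 -0.6988 -0.6846]
[-2.000e-01  2.298e+02  4.312e+02  4.471e+02  4.690e+01  3.093e+02] [-0.   -0.    0.    0.    0.    0.   -0.   -0.02 -0.    0.    0.    0.  ]
36.59674353782475
36.60699071760365
63.71912428710564
```

```bash
cat > k.py <<'E'
from h import *
from scipy.optimize import least_squares
E_=lambda s,a:R.from_euler(s,a).as_matrix()
def fk(q,x):
    a,lat,d,L2,L3,e,L6,c=x
    B=E_('z',q[0]);A=E_('y',q[1]+q[2]);M=B@A@E_('z',q[3])@E_('y',q[4])@E_('z',q[5]+c)
    return B@(np.array([a,lat,d])+E_('y',q[1])@[0,0,L2]+A@[e,0,L3])+M@[0,0,L6],M
try: X=np.load("kin.npy")
except Exception: X=None
LO=np.array([-3.03,-.79,.23,-1.04,0.02,-2.55]);HI=np.array([3.03,2.21,2.52,4.18,3.07,2.55])
def ik(G,M,q0,back=19):
    t=np.array(G,float)+back*M[:,2]
    def r(q):
        p,C=fk(q,X);return np.r_[(p-t)/100,R.from_matrix(M@C.T).as_rotvec()]
    s=least_squares(r,np.clip(q0,LO+.01,HI-.01),bounds=(LO,HI));return s.x,np.abs(s.fun).max()
E
python3 - <<'E'
from k import *
s=manip.read_state()
D=[([-1.21260875,.300418637,1.52150989,0,1.32070394,-.0666],[226.57,-500.87,175.85],[-3.14055,0,.424793]),([-.7633,.0726,1.4813,0,1.588,1.4911],[371.28,-304.56,311.22],[-3.1416,.0003,-.6836]),(s["joints"],s["eef_pos"],s["eef_rot"])]
def res(x):
    o=[]
    for q,p,w in D:
        P,M=fk(q,x);o+=[P-p,100*R.from_matrix(M@E_('xyz',w).T).as_rotvec()]
    return np.r_[np.concatenate(o),1e-3*(x[:7]-[0,36.6,300,450,430,0,300])]
b=min((least_squares(res,[0,36,300,450,430,0,300,c]) for c in(0,1.57,3.14,-1.57)),key=lambda r:r.cost)
print(b.x.round(2),np.abs(b.fun).max(),b.cost);np.save("kin.npy",b.x)
import k;k.X=b.x
az=np.degrees(np.arctan2(-336,410.5));u=np.array([np.cos(np.radians(az)),np.sin(np.radians(az)),0])
G=np.array([410.5,-336,60]);q0=s["joints"]
def show(name,G,az,p,sg,q0):
    best=None
    for q4 in (0,3.1,1.5,None):
        qq=q0.copy()
        if q4 is not None: qq[3]=q4
        q,e=ik(G,tool(az,p,sg),qq)
        print(name,p,"seed",q4,"err",round(e,3),q.round(2))
for p in(20,30,40,50): show("grasp",G,az,p,-1,q0)
Gr=np.array([581,272.7,113]);azr=np.degrees(np.arctan2(272.7,581))
for p in(15,25,35,45): 
    for sg in(1,-1):show("ring%d"%sg,Gr,azr,p,sg,np.array([.4,.3,1.7,0,.6,1.4*-sg]))
E
```

```text
[ -0.    36.6  221.25 424.17 447.51  40.93 299.72   1.57] 0.07874565777902728 0.004481074797420011
grasp 20 seed 0 err 0.0 [-0.82  0.47  2.42  2.98  0.97 -1.53]
grasp 20 seed 3.1 err 0.0 [-0.82  0.47  2.42  2.98  0.97 -1.53]
grasp 20 seed 1.5 err 0.0 [-0.82  0.47  2.42  2.98  0.97 -1.53]
grasp 20 seed None err 0.0 [-0.82  0.47  2.42  2.98  0.97 -1.53]
grasp 30 seed 0 err 0.0 [-0.81  0.32  2.39  2.95  0.62 -1.48]
grasp 30 seed 3.1 err 0.0 [-0.81  0.32  2.39  2.95  0.62 -1.48]
grasp 30 seed 1.5 err 0.0 [-0.81  0.32  2.39  2.95  0.62 -1.48]
grasp 30 seed None err 0.0 [-0.81  0.32  2.39  2.95  0.62 -1.48]
grasp 40 seed 0 err 0.0 [-0.8   0.23  2.32  2.82  0.29 -1.34]
grasp 40 seed 3.1 err 0.0 [-0.8   0.23  2.32  2.82  0.29 -1.34]
grasp 40 seed 1.5 err 0.0 [-0.8   0.23  2.32  2.82  0.29 -1.34]
grasp 40 seed None err 0.0 [-0.8   0.23  2.32  2.82  0.29 -1.34]
grasp 50 seed 0 err 0.0 [-0.79  0.2   2.22  1.17  0.07  0.32]
grasp 50 seed 3.1 err 0.0 [-0.79  0.2   2.22  1.17  0.07  0.32]
grasp 50 seed 1.5 err 0.0 [-0.79  0.2   2.22  1.17  0.07  0.32]
grasp 50 seed None err 0.0 [-0.79  0.2   2.22 
[... 1346 characters left out ...]
 2.78  0.21 -1.26]
ring-1 35 seed 3.1 err 0.0 [ 0.35  0.31  2.07  2.78  0.21 -1.26]
ring-1 35 seed 1.5 err 0.0 [ 0.35  0.31  2.07  2.78  0.21 -1.26]
ring-1 35 seed None err 0.0 [ 0.35  0.31  2.07  2.78  0.21 -1.26]
ring1 45 seed 0 err 0.0 [ 0.36  0.29  1.97  0.54  0.11 -2.16]
ring1 45 seed 3.1 err 0.066 [0.38 0.3  2.01 2.12 0.02 2.55]
ring1 45 seed 1.5 err 0.0 [ 0.36  0.29  1.97  0.54  0.11 -2.16]
ring1 45 seed None err 0.0 [ 0.36  0.29  1.97  0.54  0.11 -2.16]
ring-1 45 seed 0 err 0.0 [0.36 0.29 1.97 0.54 0.11 0.98]
ring-1 45 seed 3.1 err 0.0 [0.36 0.29 1.97 0.54 0.11 0.98]
ring-1 45 seed 1.5 err 0.0 [0.36 0.29 1.97 0.54 0.11 0.98]
ring-1 45 seed None err 0.0 [0.36 0.29 1.97 0.54 0.11 0.98]
```

```bash
cat > plan1.py <<'E'
from k import *
s=manip.read_state();q=s["joints"].copy()
rad=lambda az:np.array([np.cos(np.radians(az)),np.sin(np.radians(az)),0])
def wp(name,G,M,n=6,back=14):
    global q
    p0,M0=fk(q,X);t=np.array(G,float)+back*M[:,2];rv=R.from_matrix(M@M0.T).as_rotvec()
    if name[0]!="J": ok=True
    mx=0
    for f in np.linspace(1/n,1,n):
        Mi=R.from_rotvec(rv*f).as_matrix()@M0;q2,e=ik(p0+(t-p0)*f,Mi,q,0);mx=max(mx,e);q=q2
    wc=fk(q,X)[0]-300*M[:,2]
    print(name,"err",round(mx,3),"q",q.round(2),"wrist",wc.round())
E
python3 - <<'E'
import plan1 as P
from plan1 import *
for s1 in(1,-1):
  for p1 in(12,20):
    P.q=s["joints"].copy()
    print("s",s1,"p1",p1)
    F=np.array([410.5,-336,69]);t=np.degrees(np.arctan2(-336,410.5))+90;d=rad(t)
    wp("up",[371,-304,350],tool(-39.3,90,-1))
    wp("down-oriented",F-150*d+[0,0,250],tool(t,90,s1))
    wp("side",F-150*d+[0,0,100],tool(t,p1,s1))
    wp("pre",F-110*d,tool(t,p1,s1))
    wp("grasp",F,tool(t,p1,s1))
    wp("lift",F+[0,0,90],tool(t,p1,s1))
    wp("tilt",F+[0,0,110],tool(t,p1+83,s1))
    q1=P.q.copy()
    for turn in(90,-90):
        P.q=q1.copy();az=-62;b=t-23+turn
        wp("carry%d"%turn,rad(az)*470+[0,0,150],tool(az+90+turn,p1+83,s1),12)
        wp("lay",rad(az)*470+[0,0,24],tool(az+90+turn,p1+83,s1))
E
```

```text
s 1 p1 12
up err 0.0 q [-0.76  0.07  1.43 -0.    1.64  1.49] wrist [ 371. -304.  636.]
down-oriented err 0.189 q [-1.09  0.22  1.33  0.1   1.58  2.55] wrist [ 312. -454.  605.]
side err 0.0 q [-1.42  0.86  1.26  0.95  2.04  2.36] wrist [ 138. -669.  228.]
pre err 0.0 q [-1.37  0.98  1.33  0.92  1.9   2.22] wrist [ 164. -638.  128.]
grasp err 0.0 q [-1.23  0.89  1.52  1.02  1.76  2.19] wrist [ 233. -552.  128.]
lift err 0.0 q [-1.23  0.73  1.54  1.04  1.83  2.31] wrist [ 233. -552.  218.]
tilt err 0.307 q [-0.89  0.2   1.7   0.24  1.17  2.55] wrist [ 421. -320.  462.]
carry90 err 0.0 q [-1.16  0.11  1.85  0.01  1.09  1.49] wrist [ 209. -393.  435.]
lay err 0.0 q [-1.16  0.3   1.96  0.01  0.79  1.48] wrist [ 209. -393.  309.]
carry-90 err 0.857 q [-1.17 -0.15  2.45  2.07  0.02  2.55] wrist [ 234. -440.  414.]
lay err 0.625 q [-1.17  0.19  2.36  2.07  0.02  2.55] wrist [ 231. -435.  295.]
s 1 p1 20
up err 0.0 q [-0.76  0.07  1.43 -0.    1.64  1.49] wrist [ 371. -304.  636.]
down-oriented err 0.189 q [-1.09  0.22  1.33  0.1   1.58  2.55] wrist [ 312. -454.  605.]
side err 0.0 q [-1.41  0
[... 1781 characters left out ...]
[-1.41  0.79  1.28  0.87  1.96 -0.78] wrist [ 145. -660.  267.]
pre err 0.0 q [-1.36  0.9   1.36  0.85  1.81 -0.91] wrist [ 171. -629.  167.]
grasp err 0.0 q [-1.22  0.81  1.55  0.95  1.66 -0.91] wrist [ 240. -544.  167.]
lift err 0.0 q [-1.22  0.66  1.55  0.97  1.75 -0.79] wrist [ 240. -544.  257.]
tilt err 0.0 q [-0.63  0.28  1.59 -0.24  1.29  0.12] wrist [ 451. -286.  458.]
carry90 err 0.0 q [-1.17  0.02  1.96  0.03  0.93 -1.67] wrist [ 190. -358.  429.]
lay err 0.0 q [-1.17  0.24  2.07  0.04  0.61 -1.69] wrist [ 190. -358.  303.]
carry-90 err 0.0 q [-1.15  0.31  1.62 -0.02  1.43  1.51] wrist [ 251. -472.  429.]
lay err 0.0 q [-1.15  0.48  1.72 -0.02  1.17  1.51] wrist [ 251. -472.  303.]
```

```bash
python3 - <<'E'
from plan1 import *
F=np.array([410.5,-336,69]);t=np.degrees(np.arctan2(-336,410.5))+90;d=rad(t);print(t,d)
C=cur()
go(F-150*d+[0,0,250],tool(t,90,-1),14)
E
```

```text
50.69919401711557 [0.63339176 0.7738313  0.        ]
shift [-0.0362 -0.1648  0.1173] turn [-4.43 44.07 85.92]
```

Request:
{"op": "jog_arm", "data": {
  "plan": [0,0,0.05,0,4,7,0,0,0.1,0,7,14,-0.005,-0.02,0.117,-1,11,21,-0.01,-0.04,0.117,-1,14,28,-0.015,-0.06,0.117,-2,18,35,-0.02,-0.08,0.117,-2,21,42,-0.025,-0.1,0.117,-2,25,49,-0.03,-0.13,0.117,-3,29,56,-0.036,-0.165,0.117,-3,32,63,-0.036,-0.165,0.117,-3,36,70,-0.036,-0.165,0.117,-4,40,78,-0.036,-0.165,0.117,-4.4,44,86,-0.036,-0.165,0.117,-4.4,44,86,-0.036,-0.165,0.117,-4.4,44,86,-0.036,-0.165,0.117,-4.4,44,86,-0.036,-0.165,0.117,-4.4,44,86]
}}

```text
clock: 3.9
eef_pos: [314.3, -451.3, 302.7]
eef_rot: [3.142, -0.001, 0.883]
wrist_force: [0.4, 0.7, -0.8]
finger_gap: 94.2
finger_force: 0.0
```

```bash
python3 - <<'E'
from plan1 import *
F=np.array([410.5,-336,69]);t=np.degrees(np.arctan2(-336,410.5))+90;d=rad(t)
print(s["joints"].round(2));go(F-150*d+[0,0,100],tool(t,15,-1),14)
E
```

```text
[-1.03  0.24  1.31  0.    1.59 -0.34]
shift [ 0.0098  0.0097 -0.1374] turn [ 57.93 -47.52   0.11]
```

Request:
{"op": "jog_arm", "data": {
  "plan": [0,0,0,6,-5,0,0,0,0,12,-10,0,0,0,-0.02,18,-15,0,0,0,-0.04,24,-20,0,0.003,0.003,-0.06,30,-25,0,0.005,0.005,-0.08,36,-30,0,0.007,0.007,-0.1,42,-35,0,0.01,0.01,-0.12,48,-40,0,0.01,0.01,-0.137,54,-44,0,0.01,0.01,-0.137,58,-47.5,0,0.01,0.01,-0.137,58,-47.5,0,0.01,0.01,-0.137,58,-47.5,0,0.01,0.01,-0.137,58,-47.5,0,0.01,0.01,-0.137,58,-47.5,0]
}}

```text
clock: 5.3
eef_pos: [324.9, -441.3, 166.8]
eef_rot: [3.132, -1.306, 0.895]
wrist_force: [0.2, 0.3, -0.3]
finger_gap: 94.0
finger_force: 0.0
```

```bash
python3 - <<'E'
from plan1 import *
F=np.array([410.5,-336,69]);t=np.degrees(np.arctan2(-336,410.5))+90;d=rad(t)
print(s["joints"].round(2));go(F-110*d,tool(t,15,-1),14);go(F,tool(t,15,-1),14)
E
```

```text
[-1.41  0.83  1.27  0.92  2.01 -0.78]
shift [ 0.0245  0.0307 -0.1014] turn [ 0.22  0.   -0.06]
shift [ 0.0941  0.1158 -0.1014] turn [ 0.22  0.   -0.06]
```

Request:
{"op": "jog_arm", "data": {
  "plan": [0.005,0.005,-0.03,0,0,0,0.01,0.01,-0.06,0,0,0,0.02,0.025,-0.09,0,0,0,0.025,0.03,-0.101,0.2,0,0,0.03,0.037,-0.101,0.2,0,0,0.045,0.055,-0.101,0.2,0,0,0.06,0.073,-0.101,0.2,0,0,0.07,0.085,-0.101,0.2,0,0,0.078,0.096,-0.101,0.2,0,0,0.078,0.096,-0.101,0.2,0,0,0.078,0.096,-0.101,0.2,0,0,0.078,0.096,-0.101,0.2,0,0]
}}

```text
clock: 6.5
eef_pos: [402.3, -345.9, 64.5]
eef_rot: [-3.136, -1.312, 0.88]
wrist_force: [-0.2, -1.0, 0.1]
finger_gap: 93.9
finger_force: 0.0
```

```bash
python3 - <<'E'
from plan1 import *
F=np.array([410.5,-336,69]);t=np.degrees(np.arctan2(-336,410.5))+90;d=rad(t)
print(s["joints"].round(2));go(F,tool(t,15,-1),14)
a=[camera(n)[0] for n in("side","top")]
c=lambda i,x,y,w:cv2.resize(i[y:y+w,x:x+w],(390,390),interpolation=cv2.INTER_CUBIC)
cv2.imwrite("pics/c2.png",np.hstack([c(a[0],260,60,110),c(a[1],370,190,130)])[:,:,::-1])
E
```

```text
[-1.26  0.88  1.49  0.97  1.76 -0.93]
shift [0.0167 0.0203 0.0009] turn [-0.17  0.04  0.  ]
```

View pics/c2.png

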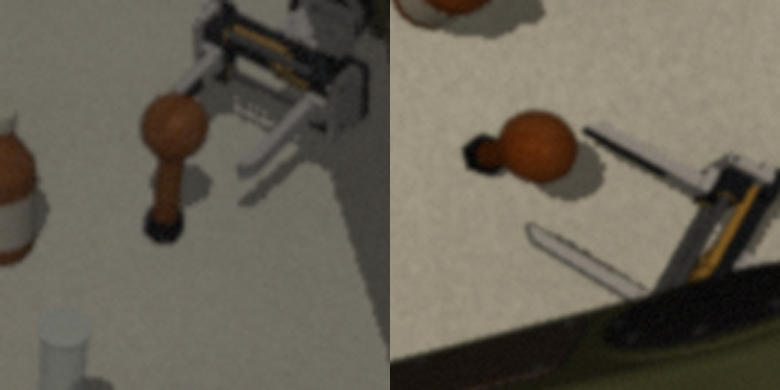

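The crops show the open fingers on either side of the flask's neck, tips at about (245,170) in the left crop, and nothing touching. I'll advance and close.

Request:
{"op": "jog_arm", "data": {
  "plan": [0.008,0.01,0.001,0,0,0,0.0165,0.02,0.001,-0.2,0,0,0.0165,0.02,0.001,-0.2,0,0,0.0165,0.02,0.001,-0.2,0,0]
}}

```text
clock: 7.0
eef_pos: [419.5, -324.6, 65.5]
eef_rot: [3.14, -1.309, 0.888]
wrist_force: [0.9, 0.2, 0.5]
finger_gap: 94.3
finger_force: 0.0
```

Request:
{"op": "jog_arm", "data": {
  "plan": [0,0,0,0,0,0,0,0,0,0,0,0,0,0,0,0,0,0,0,0,0,0,0,0,0,0,0,0,0,0,0,0,0,0,0,0,0,0,0,0,0,0,0,0,0,0,0,0,0,0,0,0,0,0,0,0,0,0,0,0],
  "claw": 0.018,
  "force": 20
}}

```text
clock: 8.0
eef_pos: [419.2, -325.1, 65.4]
eef_rot: [3.14, -1.309, 0.887]
wrist_force: [0.1, -0.2, -0.1]
finger_gap: 19.0
finger_force: 0.0
```

```bash
python3 - <<'E'
from plan1 import *
F=np.array([410.5,-336,69]);t=np.degrees(np.arctan2(-336,410.5))+90;d=rad(t)
print(s["joints"].round(2));go(F+[0,0,90],tool(t,15,-1),14);go(F+[0,0,110],tool(t,98,-1),14)
E
```

```text
[-1.23  0.86  1.53  0.99  1.72 -0.94]
shift [-0.0001 -0.0004  0.09  ] turn [-0.    0.03 -0.04]
shift [-0.0099 -0.0124  0.0998] turn [-6.425e+01  5.258e+01 -5.000e-02]
```

The gap is 19 mm with no force, which is less than the 24 mm neck, so I'm checking with the camera.

```bash
python3 - <<'E'
from plan1 import *
print(s["finger_gap"],s["finger_force"],s["wrist_force"])
a=[]
for n in("side","top"):
    im,dd=camera(n);a.append(im);W=pts(n,dd);m=(im[:,:,0].astype(int)>1.8*im[:,:,2]+15)&(abs(W[:,:,0]-410)<90)&(abs(W[:,:,1]+336)<90);S=W[m];Q=S[S[:,2]>105]
    print(n,len(S),len(Q),sphere(Q,30) if len(Q)>20 else 0)
    N=S[(S[:,2]<88)&(S[:,2]>30)];print(N.mean(0))
c=lambda i,x,y,w:cv2.resize(i[y:y+w,x:x+w],(390,390),interpolation=cv2.INTER_CUBIC)
cv2.imwrite("pics/c3.png",np.hstack([c(a[0],270,70,80),c(a[1],380,190,90)])[:,:,::-1])
E
```

```text
19.041611899209588 0.0 [ 0.05914861 -0.23241847 -0.12603084]
side 301 216 (array([ 410.33911846, -336.24197909,  118.40399877]), np.float64(1.8706940121781064))
[ 410.54583586 -325.60543247   59.4173085 ]
top 519 465 (array([ 410.48393768, -336.22074793,  118.9403573 ]), np.float64(2.6016312278881735))
[ 410.05044916 -325.9389799    49.50348631]
```

View pics/c3.png

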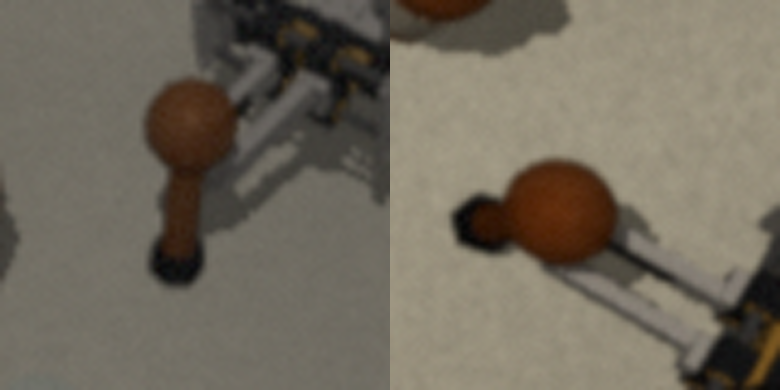

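```bash
python3 - <<'E'
from plan1 import *
def proj(n,P):
    c=get_calibration(n);A=R.from_euler('xyz',c["attitude"]).as_matrix();v=A.T@(np.array(P)-c["origin"]);return np.array([c["cx"]+c["fx"]*v[0]/v[2],c["cy"]+c["fy"]*v[1]/v[2]])
p,M=cur();g=p-19*M[:,2]
for k,P in(("tcp",p),("grasp",g),("tipL",p+9.5*M[:,1]),("tipR",p-9.5*M[:,1]),("back60",p-60*M[:,2]),("neck65",[410.5,-336,65]),("bulb",[410.5,-336,119])):
    a=proj("side",P);b=proj("top",P);print(k,P,"sidecrop",((a-[270,70])*390/80).round(),"topcrop",((b-[380,190])*390/90).round()+[390,0])
# depth map of grey pts near the fingers
im,dd=camera("side");W=pts("side",dd).reshape(-1,3);C=im.reshape(-1,3).astype(int)
L=(W-p)@M; m=(abs(L[:,0])<12)&(abs(L[:,1])<60)&(L[:,2]<25)&(L[:,2]>-90)
for w in np.c_[L[m],C[m]][::3].round().astype(int): print(*w,end=" | ")
print(manip.read_state()["finger_gap"])
E
```

```text
tcp [ 419.17408208 -325.08134419   65.33098327] sidecrop [167. 199.] topcrop [497. 202.]
grasp [ 407.5564189  -339.291426     70.24051247] sidecrop [185. 180.] topcrop [527. 219.]
tipL [ 426.52944972 -331.09371114   65.33423361] sidecrop [156. 193.] topcrop [505. 189.]
tipR [ 411.81871444 -319.06897724   65.32773294] sidecrop [178. 205.] topcrop [489. 216.]
back60 [ 382.48672466 -369.95528676   80.8347597 ] sidecrop [225. 140.] topcrop [594. 257.]
neck65 [410.5, -336, 65] sidecrop [180. 190.] topcrop [517. 215.]
bulb [410.5, -336, 119] sidecrop [188. 121.] topcrop [556. 209.]
11 16 -87 92 86 81 | 2 11 -90 38 36 33 | -7 12 -90 32 29 25 | 8 -14 -89 99 96 92 | 10 -15 -83 101 97 93 | 9 -9 -75 84 80 75 | 10 -17 -79 101 96 93 | 7 -8 -71 98 95 88 | 9 -17 -75 100 97 93 | 1 -20 -86 70 67 64 | 8 -13 -69 102 99 93 | 2 -20 -80 72 70 67 | 8 -8 -60 81 74 67 | 9 -17 -65 100 97 92 | 0 -19 -77 69 67 65 | 11 -12 -55 73 68 63 | 3 -18 -68 82 79 77 | -8 -20 -80 71 68 65 | 9 -17 -55 91 87 84 | -2 -18 -68 70 69 66 | 8 -13 -49 55 48 45 | 0 -17 -59 81 78 74 | -11 -18 -72 72 69 64 | 0 -19 -56 70 68 65 | 9 -11 -36 50 38 32 | 10 -20 -41 61 58 56 | -3 -20 -55 67 65 62 | 10 -14 -33 52 48 44 | 3 -18 -42 57 56 53 | -9 -19 -56 71 70 66 | 7 -15 -31 55 52 51 | 4 -21 -38 57 55 52 | 9 -11 -21 47 34 22 | -2 -12 -34 58 56 54 | 2 -23 -36 64 62 59 | 10 2 -7 60 42 28 | -8 -6 -31 52 47 43 | -7 -15 -35 57 54 54 | 5 5 -5 63 50 42 | 9 -6 -8 62 38 23 | -8 -11 -29 56 54 50 | 4 3 -3 60 47 37 | 10 -8 -4 59 35 18 | 3 -12 -14 54 38 25 | 2 -4 -5 62 39 27 | -1 -10 -12 57 37 23 | -3 2 -1 56 40 30 | -4 -6 -6 60 35 20 | -5 -13 -12 53 37 24 | -7 -4 -3 60 37 21 | -4 -13 -7 55 32 18 | -10 -2 0 58 37 20 | -11 -9 -7 58 36 20 | -12 -8 -2 59 38 21 | 17.880523370590424
```

The fingers closed behind the neck rather than around it, and the flask is unmoved. I'll reopen and measure where the fingertips really are relative to the reported TCP.

Request:
{"op": "jog_arm", "data": {
  "plan": [0,0,0,0,0,0,0,0,0,0,0,0,0,0,0,0,0,0,0,0,0,0,0,0,0,0,0,0,0,0,0,0,0,0,0,0,0,0,0,0,0,0,0,0,0,0,0,0,0,0,0,0,0,0,0,0,0,0,0,0],
  "claw": 0.094
}}

```text
clock: 9.15
eef_pos: [419.2, -325.1, 65.3]
eef_rot: [3.14, -1.309, 0.887]
wrist_force: [0.8, -0.6, -0.1]
finger_gap: 92.7
finger_force: 0.0
```

```bash
python3 - <<'E'
from plan1 import *
p,M=cur();print(p)
for n in("side","top"):
    im,dd=camera(n);W=pts(n,dd).reshape(-1,3);C=im.reshape(-1,3).astype(int)
    L=(W-p)@M
    for sg in(1,-1):
        m=(abs(L[:,0])<30)&(L[:,1]*sg>35)&(L[:,1]*sg<75)&(L[:,2]<40)&(L[:,2]>-100)&(W[:,2]>15)
        Q=np.c_[L[m],C[m]];Q=Q[np.argsort(-Q[:,2])];print(n,sg,len(Q));print(Q[:14].round().astype(int).tolist(), "mean xy",Q[:,:2].mean(0))
    m=(C[:,0]>1.8*C[:,2]+10)&(abs(L[:,0])<20)&(abs(L[:,1])<30)&(abs(L[:,2])<40);print("neck",L[m].mean(0),L[m].min(0),L[m].max(0))
    if n=="side":a=im
i=cv2.resize(a[60:160,260:360],(500,500),interpolation=cv2.INTER_CUBIC);cv2.imwrite("pics/c4.png",i[:,:,::-1])
E
```

```text
[ 419.16810761 -325.13405458   65.34682766]
side 1 29
[[5, 48, -28, 75, 73, 68], [-7, 50, -29, 81, 78, 71], [11, 49, -30, 98, 95, 88], [-4, 51, -30, 75, 72, 65], [2, 47, -32, 40, 37, 32], [-9, 49, -32, 60, 59, 53], [4, 51, -32, 84, 80, 75], [-4, 49, -32, 42, 41, 37], [10, 53, -35, 103, 100, 93], [7, 57, -40, 107, 103, 96], [10, 58, -41, 110, 106, 98], [9, 56, -44, 93, 88, 82], [10, 59, -47, 99, 95, 86], [9, 59, -83, 106, 101, 93]] mean xy [ 6.42361292 52.8898593 ]
side -1 125
[[-2, -49, -28, 74, 73, 67], [-8, -48, -29, 86, 83, 76], [1, -47, -30, 72, 71, 66], [5, -47, -30, 77, 74, 70], [7, -51, -30, 79, 75, 72], [-9, -49, -31, 78, 75, 71], [-7, -53, -32, 86, 81, 77], [7, -46, -32, 89, 86, 79], [-6, -49, -33, 71, 69, 66], [8, -50, -33, 86, 82, 78], [6, -53, -33, 80, 75, 73], [10, -53, -33, 92, 89, 86], [-1, -52, -34, 74, 72, 70], [-4, -48, -34, 75, 72, 70]] mean xy [  4.20121284 -53.56870604]
neck [ 1.98333127 -6.30901513 -5.87200756] [-19.45067442 -14.62984631 -16.02633185] [19.77575086  2.59688586  2.79915439]
top 1 203
[[-4, 50, -29, 79, 73, 61], [8, 50, -30, 104, 98, 86], [11, 52, 
[... 238 characters left out ...]
120], [6, 51, -35, 83, 77, 72], [6, 54, -36, 127, 121, 111], [-6, 48, -36, 32, 18, 9]] mean xy [ 6.68820339 52.47828827]
top -1 200
[[-1, -49, -30, 108, 103, 91], [10, -48, -30, 114, 109, 97], [-5, -50, -31, 106, 100, 90], [10, -50, -31, 104, 99, 91], [8, -46, -32, 113, 105, 93], [-10, -51, -32, 114, 107, 95], [5, -51, -32, 101, 94, 86], [11, -49, -33, 114, 107, 97], [2, -52, -34, 98, 93, 85], [9, -51, -34, 120, 114, 106], [10, -47, -35, 115, 109, 99], [0, -54, -35, 100, 93, 85], [10, -53, -35, 122, 115, 106], [7, -49, -36, 123, 117, 108]] mean xy [  6.67815581 -52.6457248 ]
neck [-9.31925874 -6.66280682 -3.83038462] [-18.66587638 -11.91022454 -13.87357638] [4.41831117 2.02692037 2.71377039]
```

View pics/c4.png

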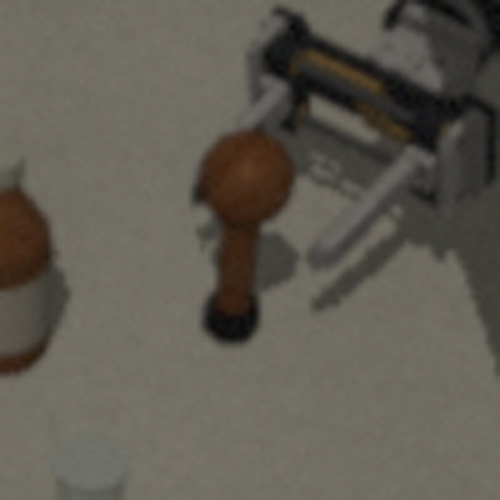

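The view shows the fingertips, e.g. at (320,255), well short of the neck at (237,250). Both cameras put them about 28 mm behind the reported TCP. The start images, with the tool pointing down, will tell whether this is a tool-length error or a frame offset.

```bash
python3 - <<'E'
from plan1 import *
p=np.array([226.57,-500.87,175.85]);M=E_('xyz',[-3.14055418e+00,-5.48e-05,.424793])
for n in("side","top"):
    z=np.load(n+"0.npz");W=pts(n,z["d"]).reshape(-1,3);L=(W-p)@M
    for sg in(1,-1):
        m=(abs(L[:,0])<50)&(L[:,1]*sg>15)&(L[:,1]*sg<90)&(L[:,2]<60)&(L[:,2]>-130);Q=L[m];Q=Q[np.argsort(-Q[:,2])];print(n,sg,len(Q),Q[:12].round().astype(int).tolist())
E
```

```text
side 1 200 [[9, 50, -29], [-5, 50, -30], [8, 47, -30], [4, 66, -30], [0, 47, -32], [-9, 51, -32], [5, 46, -33], [-1, 50, -34], [8, 47, -34], [11, 48, -34], [-4, 48, -34], [5, 48, -36]]
side -1 205 [[-3, -52, -31], [10, -50, -33], [2, -53, -33], [6, -54, -35], [-8, -55, -35], [10, -55, -36], [8, -51, -37], [11, -50, -37], [-11, -54, -37], [3, -59, -40], [12, -50, -40], [-6, -56, -40]]
top 1 0 []
top -1 43 [[10, -49, -31], [10, -48, -33], [11, -54, -35], [10, -52, -36], [9, -50, -36], [10, -56, -38], [11, -49, -39], [9, -58, -39], [7, -57, -39], [10, -55, -39], [3, -58, -39], [-4, -58, -40]]
```

The fault is the tool length: the real tips sit about 28 mm behind the reported TCP along tool z, seen at two orientations and from both cameras. I'll use the corrected offset, which puts the neck 43 mm behind the reported TCP.

```bash
python3 - <<'E'
import plan1 as P
from plan1 import *
F=np.array([410.5,-336,69]);t=np.degrees(np.arctan2(-336,410.5))+90
go(F,tool(t,15,-1),43)
B=43
wp("grasp",F,tool(t,15,-1),back=B);wp("lift",F+[0,0,90],tool(t,15,-1),back=B);wp("tilt",F+[0,0,110],tool(t,98,-1),back=B)
az=-62
wp("carry",rad(az)*470+[0,0,150],tool(az,98,-1),12,back=B);wp("lay",rad(az)*470+[0,0,24],tool(az,98,-1),back=B)
E
```

```text
shift [ 0.0176  0.0213 -0.0075] turn [ 0.    0.03 -0.04]
grasp err 0.0 q [-1.19  0.86  1.57  1.02  1.68 -0.95] wrist [ 253. -528.  136.]
lift err 0.0 q [-1.19  0.69  1.59  1.04  1.76 -0.83] wrist [ 253. -528.  226.]
tilt err 0.0 q [-0.69  0.3   1.63 -0.15  1.22  0.05] wrist [ 433. -308.  433.]
carry err 0.0 q [-1.15  0.28  1.73 -0.01  1.28  1.5 ] wrist [ 237. -447.  404.]
lay err 0.0 q [-1.15  0.47  1.81 -0.01  1.    1.51] wrist [ 237. -447.  278.]
```

Request:
{"op": "jog_arm", "data": {
  "plan": [0.006,0.007,-0.0025,0,0,0,0.012,0.014,-0.005,0,0,0,0.0176,0.0213,-0.0075,0,0,0,0.0176,0.0213,-0.0075,0,0,0,0.0176,0.0213,-0.0075,0,0,0]
}}

```text
clock: 9.75
eef_pos: [436.9, -303.5, 57.8]
eef_rot: [3.141, -1.309, 0.887]
wrist_force: [-0.4, -0.1, -0.4]
finger_gap: 93.9
finger_force: 0.0
```

Request:
{"op": "jog_arm", "data": {
  "plan": [0,0,0,0,0,0,0,0,0,0,0,0,0,0,0,0,0,0,0,0,0,0,0,0,0,0,0,0,0,0,0,0,0,0,0,0,0,0,0,0,0,0,0,0,0,0,0,0,0,0,0,0,0,0,0,0,0,0,0,0,0,0,0,0,0,0],
  "claw": 0.018,
  "force": 20
}}

```text
clock: 10.85
eef_pos: [436.8, -303.8, 57.8]
eef_rot: [3.14, -1.309, 0.887]
wrist_force: [-0.1, 1.2, -0.8]
finger_gap: 24.0
finger_force: 19.9
```

```bash
python3 - <<'E'
from plan1 import *
F=np.array([410.5,-336,69]);t=np.degrees(np.arctan2(-336,410.5))+90
print(s["finger_gap"],s["finger_force"])
go(F+[0,0,90],tool(t,15,-1),43);go(F+[0,0,110],tool(t,98,-1),43)
E
```

```text
23.97474590866732 19.946077466011047
shift [ 0.     -0.      0.0901] turn [ 0.    0.03 -0.04]
shift [-0.0301 -0.0368  0.0786] turn [-6.425e+01  5.258e+01 -5.000e-02]
```

Request:
{"op": "jog_arm", "data": {
  "plan": [0,0,0.01,0,0,0,0,0,0.025,0,0,0,0,0,0.04,0,0,0,0,0,0.055,0,0,0,0,0,0.07,0,0,0,0,0,0.09,0,0,0,0,0,0.095,-5,4,0,0,0,0.1,-10,8,0,0,0,0.1,-15,12,0,0,0,0.1,-20,16,0,0,0,0.1,-25,20.5,0,0,0,0.1,-30,24.6,0,0,0,0.1,-35,28.7,0,0,0,0.1,-40,32.8,0,-0.01,-0.01,0.1,-45,36.9,0,-0.015,-0.02,0.09,-50,41,0,-0.02,-0.025,0.085,-55,45,0,-0.025,-0.03,0.08,-60,49.1,0,-0.03,-0.037,0.079,-64.2,52.6,0,-0.03,-0.037,0.079,-64.2,52.6,0]
}}

```text
clock: 12.85
eef_pos: [407.2, -339.7, 137.3]
eef_rot: [-3.141, 0.14, 0.886]
wrist_force: [0.3, 0.4, -2.2]
finger_gap: 23.4
finger_force: 19.9
```

```bash
python3 - <<'E'
from plan1 import *
print(s["finger_gap"],s["finger_force"],s["joints"].round(2));az=-62
go(rad(az)*470+[0,0,150],tool(az,98,-1),43)
t=50.7;p,M=cur();b=rad(t)*np.cos(.122)+[0,0,np.sin(.122)]
g=p-43*M[:,2];print("expect bulb",g+50*b,"grip",g)
for n in("side","top"):
    im,dd=camera(n);W=pts(n,dd);m=(im[:,:,0].astype(int)>1.7*im[:,:,2]+10)&(np.linalg.norm(W-(g+50*b),axis=2)<50);S=W[m];print(n,len(S),sphere(S,30) if len(S)>20 else 0)
E
```

```text
23.37222828106055 19.94655132293701 [-0.69  0.3   1.62 -0.15  1.22  0.05]
shift [-0.1894 -0.07   -0.0299] turn [-7.0000e-02 -4.0000e-02 -1.1277e+02]
expect bulb [ 442.50376877 -296.64545623  185.96795826] grip [ 411.07011398 -335.04987774  179.88307906]
side 291 (array([ 444.14980716, -298.59381947,  185.66910524]), np.float64(1.8540352627014063))
top 530 (array([ 444.57137204, -297.93716232,  185.91879103]), np.float64(0.9387681149015068))
```

Request:
{"op": "jog_arm", "data": {
  "plan": [-0.005,0,0,0,0,-4,-0.015,-0.005,0,0,0,-9,-0.025,-0.01,0,0,0,-15,-0.04,-0.015,0,0,0,-22,-0.055,-0.02,0,0,0,-29,-0.07,-0.025,0,0,0,-36,-0.085,-0.03,0,0,0,-43,-0.1,-0.035,0,0,0,-50,-0.115,-0.04,0,0,0,-57,-0.13,-0.045,0,0,0,-64,-0.14,-0.05,0,0,0,-71,-0.15,-0.055,0,0,0,-78,-0.16,-0.06,-0.005,0,0,-85,-0.17,-0.065,-0.01,0,0,-92,-0.18,-0.07,-0.015,0,0,-99,-0.185,-0.07,-0.02,0,0,-105,-0.19,-0.07,-0.025,0,0,-110,-0.19,-0.07,-0.03,0,0,-112.8,-0.19,-0.07,-0.03,0,0,-112.8,-0.19,-0.07,-0.03,0,0,-112.8]
}}

```text
clock: 14.95
eef_pos: [216.6, -411.0, 107.3]
eef_rot: [-3.139, 0.139, -1.083]
wrist_force: [0.1, -0.6, -0.1]
finger_gap: 23.5
finger_force: 19.9
```

```bash
cat > meas.py <<'E'
from plan1 import *
def flask_now(c,rad_=50,zmin=None):
    o=[]
    for n in("side","top"):
        im,dd=camera(n);W=pts(n,dd);m=(im[:,:,0].astype(int)>1.7*im[:,:,2]+10)&(np.linalg.norm(W-c,axis=2)<rad_);S=W[m]
        if len(S)>20:
            x,e=sphere(S,30);S=S[abs(np.linalg.norm(S-x,axis=1)-30)<4];x,e=sphere(S,30);o.append(x);print(n,len(S),x.round(1),round(e,2))
        else: print(n,"few",len(S))
    return np.array(o)
E
python3 - <<'E'
from meas import *
print(s["finger_gap"],s["finger_force"],s["joints"].round(2));az=-62
go(rad(az)*470+[0,0,24],tool(az,98,-1),43)
p,M=cur();b=rad(az)*np.cos(.122)+[0,0,np.sin(.122)];g=p-43*M[:,2];print("exp",g+50*b,g);flask_now(g+50*b)
E
```

```text
23.47298461442834 19.947890639305115 [-1.16  0.28  1.73 -0.01  1.28  1.5 ]
shift [ 0.0012  0.0013 -0.1259] turn [-0.02  0.16  0.07]
exp [ 242.62429304 -460.14459657  155.97357404] [ 219.3251887  -416.32535443  149.88869485]
side 111 [ 242.  -461.6  156.3] 1.49
top 48 [ 242.6 -430.   144. ] 1.59
```

Request:
{"op": "jog_arm", "data": {
  "plan": [0,0,-0.01,0,0,0,0,0,-0.025,0,0,0,0,0,-0.04,0,0,0,0,0,-0.055,0,0,0,0,0,-0.07,0,0,0,0,0,-0.085,0,0,0,0,0,-0.1,0,0,0,0,0,-0.11,0,0,0,0,0,-0.115,0,0,0,0,0,-0.118,0,0,0,0,0,-0.12,0,0,0,0,0,-0.121,0,0,0,0,0,-0.122,0,0,0,0,0,-0.123,0,0,0,0,0,-0.124,0,0,0,0,0,-0.124,0,0,0]
}}

```text
clock: 16.65
eef_pos: [216.8, -410.8, -17.2]
eef_rot: [-3.14, 0.139, -1.084]
wrist_force: [-0.5, 0.0, -1.7]
finger_gap: 23.4
finger_force: 19.9
```

```bash
python3 - <<'E'
from meas import *
print(s["wrist_force"],s["moment"])
p,M=cur();b=rad(-62)*np.cos(.122)+[0,0,np.sin(.122)];g=p-43*M[:,2];print("exp",g+50*b,g);flask_now(g+50*b)
E
```

```text
[-0.52326929  0.02978229 -1.70688453] [ 0.04410102 -0.04695708 -0.00750838]
exp [ 242.81441124 -459.88511777   31.48598039] [ 219.5153069  -416.06587563   25.4011012 ]
side 87 [ 242.6 -461.5   31.5] 1.6
top 30 [ 238.8 -429.7   15.5] 1.44
```

Request:
{"op": "jog_arm", "data": {
  "plan": [0,0,-0.0005,0,0,0,0,0,-0.001,0,0,0,0,0,-0.0013,0,0,0,0,0,-0.0013,0,0,0,0,0,-0.0013,0,0,0]
}}

```text
clock: 17.25
eef_pos: [216.8, -411.0, -18.3]
eef_rot: [-3.141, 0.139, -1.084]
wrist_force: [-0.5, -0.1, 2.6]
finger_gap: 23.4
finger_force: 19.9
```

Request:
{"op": "jog_arm", "data": {
  "plan": [0,0,0,0,0,0,0,0,0,0,0,0,0,0,0,0,0,0,0,0,0,0,0,0,0,0,0,0,0,0,0,0,0,0,0,0],
  "claw": 0.03
}}

```text
clock: 17.85
eef_pos: [216.8, -410.8, -18.5]
eef_rot: [-3.141, 0.139, -1.084]
wrist_force: [-0.2, 1.0, -0.1]
finger_gap: 30.1
finger_force: 0.0
```

Request:
{"op": "jog_arm", "data": {
  "plan": [0,0,0,0,0,0,0,0,0,0,0,0,0,0,0,0,0,0,0,0,0,0,0,0,0,0,0,0,0,0,0.03,0,0,0,0,0,0.06,0,0,0,0,0,0.1,0,0,0,0,0,0.14,0,0,0,0,0,0.17,0,0,0,0,0,0.17,0,0,0,0,0,0.17,0,0,0],
  "claw": 0.08
}}

```text
validation failed for argument at $.pl...
```

```bash
python3 - <<'E'
from meas import *
print(s["finger_gap"],s["wrist_force"])
c=np.array([242.6,-460,30]);x=flask_now(c)
a=camera("side")[0];i=cv2.resize(a[20:140,300:460],(640,480),interpolation=cv2.INTER_CUBIC);cv2.imwrite("pics/c5.png",i[:,:,::-1])
E
```

```text
30.095321523898217 [-0.24728205  0.97909037 -0.10086492]
side 71 [ 238.1 -460.9   30.6] 1.52
top 30 [ 227.4 -441.    15.9] 1.67
```

View pics/c5.png

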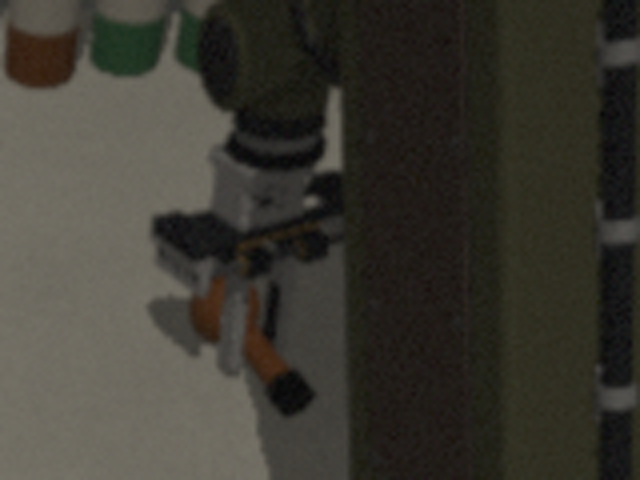

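The flask lies on its side, bulb at (210,310) and cap at (290,390) in the crop, with the fingers loosely around the neck. I'll open wider and lift clear.

Request:
{"op": "jog_arm", "data": {
  "plan": [0,0,0,0,0,0,0,0,0,0,0,0,0,0,0,0,0,0,0,0,0,0,0,0,0,0,0,0,0,0,0,0,0,0,0,0,0,0,0.01,0,0,0,0,0,0.03,0,0,0,0,0,0.06,0,0,0,0,0,0.1,0,0,0,0,0,0.14,0,0,0,0,0,0.18,0,0,0,0,0,0.2,0,0,0,0,0,0.2,0,0,0],
  "claw": 0.08
}}

```text
clock: 19.4
eef_pos: [217.2, -411.8, 184.9]
eef_rot: [-3.141, 0.133, -1.084]
wrist_force: [0.1, -0.6, -0.3]
finger_gap: 80.4
finger_force: 0.0
```

```bash
python3 - <<'E'
import plan1 as P
from meas import *
B=43
x=np.array([238.1,-460.9,30])
# cap: dark points near bench
a=np.radians(-62)
for n in("side","top"):
    im,dd=camera(n);W=pts(n,dd);m=(im.max(2)<40)&(np.linalg.norm((W-[190,-360,15])[:,:,:2],axis=2)<50)&(W[:,:,2]>6)&(W[:,:,2]<45);C=W[m];print(n,"cap",len(C),np.median(C,axis=0) if len(C) else 0)
    m=(im[:,:,0].astype(int)>1.7*im[:,:,2]+8)&(np.linalg.norm((W-[225,-420,20])[:,:,:2],axis=2)<90)&(W[:,:,2]>10)&(W[:,:,2]<75)
    S=W[m];print(n,"amber",len(S));np.save(n+"_S.npy",S)
    # fit bulb
    K=S[np.linalg.norm(S-x,axis=1)<36]
    if len(K)>30: print("bulb",sphere(K,30))
    N=S[np.linalg.norm((S-x)[:,:2],axis=1)>40]
    if len(N)>10: u,sv,v=np.linalg.svd((N-N.mean(0))[:,:2]);print("neck",len(N),N.mean(0),"dir",np.degrees(np.arctan2(v[0][1],v[0][0]))%180)
    if n=="side": cv2.imwrite("pics/c6.png",cv2.resize(im[40:160,300:460],(640,480),interpolation=cv2.INTER_CUBIC)[:,:,::-1])
E
```

```text
side cap 86 [ 193.77166016 -359.71169182   24.42078979]
side amber 277
bulb (array([ 236.04909604, -463.98467133,   28.86344998]), np.float64(2.1790473405129136))
neck 79 [ 213.14269886 -398.96104074   30.27448372] dir 114.81527205817837
top cap 135 [ 192.54624279 -363.71435863   30.77442417]
top amber 679
bulb (array([ 235.68589086, -464.34707464,   29.85500646]), np.float64(1.519733121932904))
neck 205 [ 208.40530524 -399.84952997   31.66697228] dir 114.99519732931891
```

View pics/c6.png

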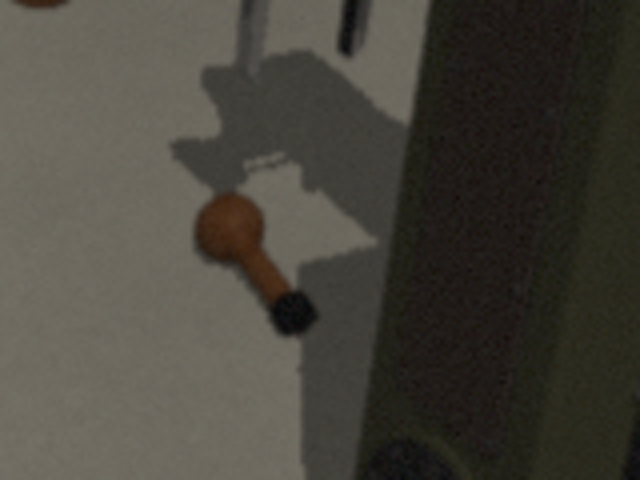

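The flask lies stably, bulb at (228,228) and cap at (294,312), released. Next is planning the regrasp.

```bash
cat > plan2.py <<'E'
import plan1 as P
from meas import *
B=43;ca=113
bulb=np.array([235.9,-464.1,30]);g=66
GN=bulb+g*np.array([np.cos(np.radians(ca))*np.cos(.122),np.sin(np.radians(ca))*np.cos(.122),-.122])
RG=np.array([581,272.9,28+20+g])
E
python3 - <<'E'
from plan2 import *
print(GN)
for p2 in(12,20):
  for s2 in(1,-1):
   for raz in (45,60):
    P.q=s["joints"].copy();print(p2,s2,raz)
    wp("above",GN+[0,0,150],tool(ca,p2+97,s2),12,B)
    wp("regrasp",GN,tool(ca,p2+97,s2),6,B)
    wp("lift",GN+[0,0,200],tool(ca,p2+97,s2),6,B)
    wp("turn",rad(-50)*450+[0,0,280],tool(40,p2+97,s2),12,B)
    wp("tilt",rad(-50)*450+[0,0,330],tool(40,p2,s2),12,B)
    wp("mid",rad(-10)*480+[0,0,330],tool(45,p2,s2),12,B)
    wp("over",RG+[0,0,200],tool(raz,p2,s2),12,B)
    wp("ring",RG,tool(raz,p2,s2),6,B)
E
```

```text
[ 210.30342379 -403.79824537   21.948     ]
12 1 45
above err 0.0 q [-1.17 -0.04  2.05  0.    0.79  1.57] wrist [ 178. -327.  415.]
regrasp err 0.0 q [-1.17  0.26  2.17  0.    0.38  1.57] wrist [ 178. -327.  265.]
lift err 0.0 q [-1.17 -0.1   1.99  0.    0.92  1.57] wrist [ 178. -327.  465.]
turn err 0.424 q [-1.05 -0.08  1.8   0.06  1.28  2.55] wrist [ 345. -296.  522.]
tilt err 0.0 q [-1.45  0.32  1.72  1.09  1.96  2.51] wrist [  97. -506.  383.]
mid err 0.049 q [-0.82  0.08  2.05  1.4   1.5   2.55] wrist [ 295. -261.  382.]
over err 0.019 q [0.14 0.13 2.   1.97 0.69 2.49] wrist [403.  95. 367.]
ring err 0.0 q [0.14 0.57 2.06 2.35 0.97 1.93] wrist [403.  95. 167.]
12 1 60
above err 0.0 q [-1.17 -0.04  2.05  0.    0.79  1.57] wrist [ 178. -327.  415.]
regrasp err 0.0 q [-1.17  0.26  2.17  0.    0.38  1.57] wrist [ 178. -327.  265.]
lift err 0.0 q [-1.17 -0.1   1.99  0.    0.92  1.57] wrist [ 178. -327.  465.]
turn err 0.424 q [-1.05 -0.08  1.8   0.06  1.28  2.55] wrist [ 345. -296.  522.]
tilt err 0.0 q [-1.45  0.32  1.72  1.09  1.96  2.51] wrist [  97. -506.  383.]
mid err 0.049 q 
[... 3319 characters left out ...]
q [ 0.16  0.5   2.04  2.24  0.78 -1.08] wrist [410. 102. 202.]
20 -1 60
above err 0.0 q [-1.17 -0.1   2.15  0.    0.62 -1.57] wrist [ 165. -296.  401.]
regrasp err 0.0 q [-1.17  0.24  2.26  0.01  0.17 -1.58] wrist [ 165. -296.  251.]
lift err 0.0 q [-1.17 -0.17  2.08  0.    0.76 -1.57] wrist [ 165. -296.  451.]
turn err 0.0 q [-0.7   0.08  1.7  -0.47  1.46  0.25] wrist [ 379. -270.  509.]
tilt err 0.0 q [-1.44  0.27  1.7   1.    1.91 -0.6 ] wrist [ 104. -500.  418.]
mid err 0.0 q [-0.79  0.01  2.    1.25  1.43 -0.42] wrist [ 302. -254.  418.]
over err 0.0 q [ 0.06  0.19  1.84  1.47  0.91 -0.32] wrist [460.  64. 402.]
ring err 0.0 q [ 0.06  0.55  1.93  1.82  0.94 -0.89] wrist [460.  64. 202.]
```

```bash
python3 - <<'E'
from plan2 import *
print(s["joints"].round(2));M=tool(ca,109,-1);go(GN+[0,0,150],M,B);go(GN,M,B)
E
```

```text
[-1.16  0.2   1.64 -0.01  1.44  1.5 ]
shift [-0.0009 -0.0061 -0.05  ] turn [ -7.32  15.16 174.31]
shift [-0.0009 -0.0061 -0.2   ] turn [ -7.32  15.16 174.31]
```

Request:
{"op": "jog_arm", "data": {
  "plan": [0,0,0,-0.35,0.72,8.3,0,0,0,-0.7,1.44,16.6,0,0,0,-1.05,2.17,24.9,0,0,0,-1.4,2.89,33.2,0,0,0,-1.74,3.6,41.5,0,0,0,-2.1,4.33,49.8,0,0,0,-2.44,5.05,58.1,0,0,0,-2.8,5.78,66.4,0,0,0,-3.14,6.5,74.7,0,0,0,-3.5,7.2,83,0,0,0,-3.84,7.94,91.3,0,0,0,-4.2,8.67,99.6,0,0,0,-4.53,9.4,107.9,0,0,0,-4.9,10.1,116.2,0,0,0,-5.23,10.8,124.5,0,0,0,-5.6,11.5,132.8,0,0,0,-5.93,12.3,141.1,0,0,0,-6.3,13,149.4,0,0,0,-6.63,13.7,157.7,0,0,0,-7,14.4,166]
}}

```text
clock: 21.5
eef_pos: [216.5, -410.1, 180.0]
eef_rot: [3.128, 0.328, 1.829]
wrist_force: [0.0, 0.3, 0.5]
finger_gap: 80.4
finger_force: 0.0
```

```bash
python3 - <<'E'
from plan2 import *
print(s["joints"].round(2));M=tool(ca,109,-1);go(GN+[0,0,60],M,B);go(GN,M,B)
E
```

```text
[-1.14 -0.11  2.   -0.05  0.93 -1.37]
shift [-0.0007 -0.0066 -0.1388] turn [-0.46  0.65  7.97]
shift [-0.0007 -0.0066 -0.1988] turn [-0.46  0.65  7.97]
```

Request:
{"op": "jog_arm", "data": {
  "plan": [0,0,-0.03,-0.4,0.6,4,-0.0007,-0.0066,-0.06,-0.4,0.7,8,-0.0007,-0.0066,-0.09,-0.4,0.7,8,-0.0007,-0.0066,-0.12,-0.4,0.7,8,-0.0007,-0.0066,-0.139,-0.4,0.7,8,-0.0007,-0.0066,-0.139,-0.4,0.7,8,-0.0007,-0.0066,-0.139,-0.4,0.7,8]
}}

```text
clock: 22.2
eef_pos: [215.9, -417.0, 42.2]
eef_rot: [3.141, 0.331, 1.967]
wrist_force: [1.1, 0.2, 0.1]
finger_gap: 80.0
finger_force: 0.0
```

```bash
python3 - <<'E'
from plan2 import *
print(s["joints"].round(2),s["eef_pos"]);M=tool(ca,109,-1);go(GN,M,B)
for n in ("side","top"):
    im,dd=camera(n);W=pts(n,dd);x=np.array([235.9,-464.1,30])
    m=(im[:,:,0].astype(int)>1.7*im[:,:,2]+8)&(np.linalg.norm(W-x,axis=2)<36);K=W[m]
    if len(K)>30: print(n,"bulb",len(K),sphere(K,30))
E
```

```text
[-1.17  0.12  2.14 -0.    0.55 -1.57] [ 215.90813383 -416.97411691   42.24066754]
shift [-0.0001  0.0003 -0.0609] turn [-0.07  0.01  0.31]
side bulb 109 (array([ 235.6751188 , -464.03720218,   28.85423783]), np.float64(2.2332350225011255))
top bulb 205 (array([ 236.37787215, -464.38570259,   29.5721633 ]), np.float64(1.064931390436178))
```

Request:
{"op": "jog_arm", "data": {
  "plan": [0,0,-0.02,0,0,0,0,0,-0.035,0,0,0,0,0,-0.048,0,0,0,0,0,-0.055,0,0,0.3,0,0,-0.0595,0,0,0.3,0,0,-0.0595,0,0,0.3,0,0,-0.0595,0,0,0.3]
}}

```text
clock: 23.0
eef_pos: [216.2, -417.7, -16.4]
eef_rot: [3.141, 0.333, 1.972]
wrist_force: [-0.7, -0.6, 0.2]
finger_gap: 79.9
finger_force: 0.0
```

Request:
{"op": "jog_arm", "data": {
  "plan": [0,0,0,0,0,0,0,0,0,0,0,0,0,0,0,0,0,0,0,0,0,0,0,0,0,0,0,0,0,0,0,0,0,0,0,0,0,0,0,0,0,0,0,0,0,0,0,0,0,0,0,0,0,0,0,0,0,0,0,0],
  "claw": 0.018,
  "force": 20
}}

```text
clock: 24.0
eef_pos: [216.1, -417.4, -17.0]
eef_rot: [3.141, 0.332, 1.972]
wrist_force: [-0.3, -0.6, -0.1]
finger_gap: 23.7
finger_force: 19.8
```

```bash
python3 - <<'E'
from plan2 import *
print(s["finger_gap"],s["finger_force"],s["wrist_force"])
go(GN+[0,0,200],tool(ca,109,-1),B);go(rad(-50)*450+[0,0,280],tool(40,109,-1),B)
E
```

```text
23.7189649725101 19.843422174453735 [-0.28426462 -0.59030659 -0.11144798]
shift [-0.0003  0.0007  0.1982] turn [0.02 0.05 0.01]
shift [0.0625 0.0637 0.2563] turn [ 5.000e-02  2.000e-02 -7.299e+01]
```

Request:
{"op": "jog_arm", "data": {
  "plan": [0,0,0.01,0,0,0,0,0,0.03,0,0,0,0,0,0.055,0,0,0,0,0,0.085,0,0,0,0,0,0.115,0,0,0,0,0,0.145,0,0,-4,0,0,0.175,0,0,-9,0.005,0.005,0.2,0,0,-15,0.012,0.012,0.22,0,0,-21,0.018,0.018,0.235,0,0,-27,0.025,0.025,0.245,0,0,-33,0.032,0.032,0.256,0,0,-39,0.04,0.04,0.256,0,0,-45,0.046,0.046,0.256,0,0,-51,0.052,0.052,0.256,0,0,-57,0.057,0.058,0.256,0,0,-63,0.06,0.062,0.256,0,0,-69,0.0625,0.0637,0.256,0,0,-73,0.0625,0.0637,0.256,0,0,-73,0.0625,0.0637,0.256,0,0,-73]
}}

```text
clock: 26.0
eef_pos: [278.4, -353.6, 239.3]
eef_rot: [3.141, 0.332, 0.7]
wrist_force: [-1.3, 0.2, -1.3]
finger_gap: 23.4
finger_force: 19.9
```

```bash
python3 - <<'E'
from plan2 import *
print(s["finger_gap"],s["finger_force"],s["joints"].round(2))
go(rad(-50)*450+[0,0,330],tool(40,12,-1),B)
p,M=cur();gp=p-B*M[:,2];b=-rad(40)*np.cos(.122)+[0,0,np.sin(.122)];print("exp bulb",gp+66*b,gp);flask_now(gp+66*b)
E
```

```text
23.36065021220742 19.855113923549652 [-0.77  0.05  1.7  -0.33  1.43  0.16]
shift [0.0431 0.0359 0.0817] turn [ 6.246e+01 -7.426e+01 -6.000e-02]
exp bulb [ 238.92251798 -386.65655325  287.99102261] [ 289.10565811 -344.54789888  279.95898208]
side 107 [ 244.  -388.1  286.5] 1.31
top few 0
```

Request:
{"op": "jog_arm", "data": {
  "plan": [0,0,0.01,3,-3.6,0,0,0,0.02,7,-8.3,0,0,0,0.03,11,-13.1,0,0,0,0.04,15,-17.8,0,0,0,0.05,19,-22.6,0,0.005,0.004,0.055,23,-27.3,0,0.01,0.008,0.06,27,-32.1,0,0.015,0.012,0.065,31,-36.9,0,0.02,0.016,0.07,35,-41.6,0,0.025,0.02,0.075,39,-46.4,0,0.03,0.025,0.08,43,-51.1,0,0.034,0.029,0.082,47,-55.9,0,0.038,0.032,0.082,51,-60.6,0,0.042,0.035,0.082,55,-65.4,0,0.043,0.036,0.082,59,-70.2,0,0.043,0.036,0.082,62.4,-74.2,0,0.043,0.036,0.082,62.4,-74.2,0,0.043,0.036,0.082,62.4,-74.2,0,0.043,0.036,0.082,62.4,-74.2,0]
}}

```text
clock: 28.0
eef_pos: [321.6, -317.8, 321.7]
eef_rot: [3.138, -1.356, 0.703]
wrist_force: [-0.3, 0.9, 0.0]
finger_gap: 23.1
finger_force: 19.9
```

```bash
python3 - <<'E'
from plan2 import *
print(s["finger_gap"],s["finger_force"],s["joints"].round(2))
go(rad(-10)*480+[0,0,330],tool(45,12,-1),B)
go(RG+[0,0,200],tool(45,12,-1),B)
p,M=cur();gp=p-B*M[:,2];c=gp-[0,0,66];print("exp bulb",c,gp);flask_now(c)
E
```

```text
23.050134525497576 19.856344163417816 [-1.45  0.32  1.72  1.09  1.96 -0.63]
shift [ 0.1808  0.2641 -0.0006] turn [ 0.23 -0.18  4.95]
shift [ 0.2891  0.6204 -0.0166] turn [ 0.23 -0.18  4.95]
exp bulb [ 289.46112333 -344.79002677  264.85033852] [ 289.46112333 -344.79002677  330.85033852]
side 269 [ 292.9 -346.4  265.7] 1.29
top 560 [ 292.7 -346.3  266.2] 0.97
```

Request:
{"op": "jog_arm", "data": {
  "plan": [0.005,0.007,0,0,0,0,0.015,0.022,0,0,0,0,0.03,0.044,0,0,0,0,0.045,0.066,0,0,0,1,0.06,0.088,0,0,0,1,0.075,0.11,0,0,0,2,0.09,0.132,0,0,0,2,0.105,0.154,0,0,0,3,0.12,0.176,0,0,0,3,0.135,0.198,0,0,0,4,0.15,0.22,0,0,0,4,0.165,0.242,0,0,0,5,0.18,0.264,0,0.2,-0.2,5,0.19,0.29,0,0.2,-0.2,5,0.2,0.32,0,0.2,-0.2,5,0.21,0.35,0,0.2,-0.2,5,0.218,0.38,0,0.2,-0.2,5,0.226,0.405,0,0.2,-0.2,5,0.23,0.42,0,0.2,-0.2,5,0.23,0.42,0,0.2,-0.2,5]
}}

```text
clock: 30.1
eef_pos: [550.9, 104.5, 321.3]
eef_rot: [-3.138, -1.365, 0.785]
wrist_force: [0.2, -0.6, -1.2]
finger_gap: 23.4
finger_force: 19.9
```

```bash
python3 - <<'E'
from plan2 import *
print(s["finger_gap"],s["finger_force"],s["joints"].round(2))
go(RG+[0,0,150],tool(45,12,-1),B)
E
```

```text
23.369677335077977 19.85549122095108 [-0.39 -0.02  2.12  1.58  1.14 -0.49]
shift [ 0.0598  0.1982 -0.0663] turn [-0.17  0.1  -0.2 ]
```

Next, over the ring at +150 mm, then I'll measure the bulb, the flask's axis and the ring.

Request:
{"op": "jog_arm", "data": {
  "plan": [0.005,0.02,0,0,0,0,0.012,0.04,0,0,0,0,0.02,0.065,0,0,0,0,0.028,0.09,0,0,0,0,0.036,0.115,0,0,0,0,0.043,0.14,-0.01,0,0,0,0.05,0.165,-0.02,0,0,0,0.055,0.18,-0.035,0,0,0,0.058,0.192,-0.05,0,0,0,0.06,0.198,-0.06,0,0,0,0.06,0.198,-0.066,0,0,0,0.06,0.198,-0.066,0,0,0,0.06,0.198,-0.066,0,0,0,0.06,0.198,-0.066,0,0,0]
}}

```text
clock: 31.5
eef_pos: [611.8, 299.8, 255.9]
eef_rot: [-3.137, -1.366, 0.781]
wrist_force: [1.5, -0.7, -1.1]
finger_gap: 23.8
finger_force: 19.9
```

```bash
cat > axis.py <<'E'
from plan2 import *
def axis():
    p,M=cur();gp=p-B*M[:,2];c=gp-[0,0,66];print("exp bulb",c.round(1),gp.round(1))
    out=[]
    for n in("side","top"):
        im,dd=camera(n);W=pts(n,dd);C=im.astype(int);am=C[:,:,0]>1.7*C[:,:,2]+8
        m=am&(np.linalg.norm(W-c,axis=2)<45);S=W[m];x,e=sphere(S,30);S=S[abs(np.linalg.norm(S-x,axis=1)-30)<4];x,e=sphere(S,30)
        print(n,"bulb",len(S),x.round(1),round(e,2))
        # full-model axis fit: points on neck cylinder r=12 between 32..95 above bulb
        D=W-x;N=W[am&(D[:,:,2]>32)&(D[:,:,2]<96)&(np.hypot(D[:,:,0],D[:,:,1])<24)]
        K=W[(C.max(2)<45)&(abs(D[:,:,2]-119)<4)&(np.hypot(D[:,:,0],D[:,:,1])<30)]
        if len(K)>8:
            (u,v),r=cv2.minEnclosingCircle(K[:,:2].astype(np.float32));print("  captop",len(K),K.mean(0).round(1),"circ",round(u,1),round(v,1),round(r,1))
        out.append((x,N,n));print("  neck pts",len(N))
    x=np.mean([o[0] for o in out],0);N=np.concatenate([o[1] for o in out])
    if len(N)>15:
        def f(a):
            b=np.array([a[0],a[1],1]);b/=np.linalg.norm(b);d=N-x;return np.linalg.norm(np.cross(d,b),axis=1)-12
        r=least_squares(f,[0,0],loss='soft_l1');print("axis tilt xy deg",np.degrees(r.x).round(2),"res",np.abs(r.fun).mean().round(2))
    return x
E
python3 - <<'E'
from axis import *
print(s["finger_gap"],s["joints"].round(2))
axis()
for n in("side","top"):
    im,dd=camera(n);W=pts(n,dd);m=(abs(W[:,:,2]-28)<4)&(np.hypot(W[:,:,0]-581,W[:,:,1]-273)<58);T=W[m][:,:2].astype(np.float32);print(n,len(T),cv2.minEnclosingCircle(T))
E
```

```text
23.842336075308296 [ 0.14  0.23  2.04  2.09  0.75 -0.82]
exp bulb [582.  270.  198.6] [582.  270.  264.6]
side bulb 481 [585.8 269.2 199.5] 0.88
  captop 207 [582.4 272.6 318. ] circ 582.5 271.7 17.0
  neck pts 122
top bulb 140 [586.1 269.6 200.7] 0.97
  captop 187 [580.5 268.5 318.7] circ 580.1 269.1 16.6
  neck pts 72
axis tilt xy deg [-1.95  0.49] res 0.46
side 1015 ((581.901123046875, 273.5189208984375), 50.252166748046875)
top 216 ((582.2760620117188, 273.2264404296875), 49.19050598144531)
```

Request:
{"op": "jog_arm", "data": {
  "plan": [-0.001,0.0015,-0.01,0.2,1,0,-0.0023,0.0032,-0.03,0.46,2.1,0,-0.0023,0.0032,-0.05,0.46,2.1,0,-0.0023,0.0032,-0.07,0.46,2.1,0,-0.0023,0.0032,-0.09,0.46,2.1,0,-0.0023,0.0032,-0.105,0.46,2.1,0,-0.0023,0.0032,-0.115,0.46,2.1,0,-0.0023,0.0032,-0.12,0.46,2.1,0,-0.0023,0.0032,-0.12,0.46,2.1,0,-0.0023,0.0032,-0.12,0.46,2.1,0,-0.0023,0.0032,-0.12,0.46,2.1,0]
}}

```text
clock: 32.8
eef_pos: [609.5, 303.5, 135.9]
eef_rot: [-2.997, -1.343, 0.645]
wrist_force: [-0.7, -0.9, -0.7]
finger_gap: 23.3
finger_force: 19.9
```

```bash
python3 - <<'E'
from axis import *
print(s["joints"].round(2));axis()
for n in("side","top"):
    im,dd=camera(n);W=pts(n,dd);m=(abs(W[:,:,2]-28)<4)&(np.hypot(W[:,:,0]-581,W[:,:,1]-273)<58);T=W[m][:,:2].astype(np.float32);print(n,len(T),cv2.minEnclosingCircle(T))
E
```

```text
[ 0.14  0.48  2.06  2.29  0.9  -1.09]
exp bulb [580.  273.7  79.5] [580.  273.7 145.5]
side bulb 402 [581.5 273.2  80.6] 1.0
  captop 161 [581.3 276.3 199. ] circ 581.2 275.1 17.2
  neck pts 86
top bulb 107 [582.  274.5  82.2] 1.03
  captop 132 [580.4 271.9 199.8] circ 580.5 272.4 15.6
  neck pts 49
axis tilt xy deg [ 0.14 -0.35] res 0.54
side 733 ((582.306396484375, 274.1052551269531), 50.39452362060547)
top 398 ((580.86767578125, 271.8604431152344), 49.47446823120117)
```

Request:
{"op": "jog_arm", "data": {
  "plan": [0,-0.0005,-0.008,0,0,0,0,-0.0005,-0.016,0,0,0,0,-0.0005,-0.022,0,0,0,0,-0.0005,-0.026,0,0,0,0,-0.0005,-0.029,0,0,0,0,-0.0005,-0.03,0,0,0,0,-0.0005,-0.031,0,0,0,0,-0.0005,-0.031,0,0,0,0,-0.0005,-0.031,0,0,0]
}}

```text
clock: 33.9
eef_pos: [609.3, 303.0, 104.2]
eef_rot: [-2.995, -1.342, 0.643]
wrist_force: [0.2, -0.1, -1.3]
finger_gap: 23.3
finger_force: 19.9
```

```bash
python3 - <<'E'
from axis import *
print(s["wrist_force"]);axis()
E
```

```text
[ 0.24576483 -0.1271106  -1.28467207]
exp bulb [579.9 273.1  47.8] [579.9 273.1 113.8]
side bulb 461 [581.  275.2  46. ] 1.64
  captop 159 [580.6 276.7 166.3] circ 580.2 275.4 17.5
  neck pts 91
top bulb 120 [573.8 272.2  44.1] 1.77
  captop 50 [578.8 269.1 165.6] circ 580.9 271.6 16.3
  neck pts 54
axis tilt xy deg [ 3.82 -0.48] res 0.8
```

Request:
{"op": "jog_arm", "data": {
  "plan": [0,0,-0.0005,0,0,0,0,0,-0.001,0,0,0,0,0,-0.001,0,0,0,0,0,-0.001,0,0,0]
}}

```text
clock: 34.4
eef_pos: [609.4, 303.0, 103.4]
eef_rot: [-2.995, -1.343, 0.643]
wrist_force: [0.5, -2.0, 1.8]
finger_gap: 23.2
finger_force: 19.9
```

Request:
{"op": "jog_arm", "data": {
  "plan": [0,-0.0006,0,0,0,0,0,-0.0006,-0.0004,0,0,0,0,-0.0006,-0.0004,0,0,0,0,-0.0006,-0.0004,0,0,0]
}}

```text
clock: 34.8
eef_pos: [609.5, 302.4, 103.1]
eef_rot: [-2.995, -1.343, 0.643]
wrist_force: [0.5, 0.3, 4.2]
finger_gap: 23.3
finger_force: 19.8
```

Seated: about 5 N vertical and almost no side load. I'll check the lean before releasing.

```bash
cat > lean.py <<'E'
from plan2 import *
def lean():
    T=[];Rg=[]
    from collections import defaultdict
    NN=[]
    for n in("side","top"):
        im,dd=camera(n);W=pts(n,dd);C=im.astype(int);h=np.hypot(W[:,:,0]-581,W[:,:,1]-273)
        K=W[(C.max(2)<45)&(abs(W[:,:,2]-167)<5)&(h<35)];(u,v),r=cv2.minEnclosingCircle(K[:,:2].astype(np.float32));T.append([u,v,np.median(K[:,2])])
        Q=W[(abs(W[:,:,2]-28)<4)&(h<58)&(h>30)][:,:2].astype(np.float32);c,r=cv2.minEnclosingCircle(Q);Rg.append([*c,r])
        NN.append(W[(C[:,:,0]>1.7*C[:,:,2]+8)&(h<28)&(W[:,:,2]>82)&(W[:,:,2]<143)])
    T=np.array(T);Rg=np.array(Rg);print("captop",T.round(1).tolist(),"ring",Rg.round(1).tolist())
    N=np.concatenate(NN)
    def f(a):
        b=np.array([a[2],a[3],1]);b/=np.linalg.norm(b);return np.linalg.norm(np.cross(N-[a[0],a[1],113],b),axis=1)-12
    r=least_squares(f,[581,273,0,0],loss='soft_l1');print("neck axis at z113",r.x[:2].round(1),"tilt deg",np.degrees(r.x[2:]).round(2),len(N))
    print("cap vs ring tilt deg",np.degrees((T.mean(0)[:2]-Rg.mean(0)[:2])/139).round(2))
E
python3 -c "from lean import *;lean()"
```

```text
captop [[581.1, 273.5, 166.1], [580.1, 270.5, 166.9]] ring [[582.1, 273.3, 50.8], [581.3, 272.6, 49.8]]
neck axis at z113 [581.9 272.4] tilt deg [ 0.36 -0.38] 116
cap vs ring tilt deg [-0.45 -0.41]
```

Cap top is at z 166.5 (about 167 expected) and the lean is under 0.6°. Releasing gently.

Request:
{"op": "jog_arm", "data": {
  "plan": [0,0,0,0,0,0,0,0,0,0,0,0,0,0,0,0,0,0],
  "force": 4
}}

```text
clock: 35.2
eef_pos: [609.4, 302.3, 102.8]
eef_rot: [-2.995, -1.343, 0.643]
wrist_force: [1.3, -0.5, 4.6]
finger_gap: 23.9
finger_force: 4.0
```

Request:
{"op": "jog_arm", "data": {
  "plan": [0,0,0,0,0,0,0,0,0,0,0,0,0,0,0,0,0,0,0,0,0,0,0,0,0,0,0,0,0,0],
  "claw": 0.03
}}

```text
clock: 35.7
eef_pos: [609.2, 302.4, 102.5]
eef_rot: [-2.994, -1.342, 0.642]
wrist_force: [0.2, -0.8, -0.2]
finger_gap: 30.2
finger_force: 0.0
```

```bash
python3 - <<'E'
from lean import *
lean();p,M=cur();print("back",(-150*M[:,2]/1000).round(4),"y",M[:,1].round(2),s["finger_gap"])
E
```

```text
captop [[581.8, 274.4, 166.1], [581.5, 270.1, 167.0]] ring [[581.7, 273.7, 49.8], [580.9, 271.9, 49.9]]
neck axis at z113 [582.4 272.2] tilt deg [ 0.89 -0.26] 131
cap vs ring tilt deg [ 0.12 -0.24]
back [-0.1025 -0.1042  0.0337] y [ 0.71 -0.71 -0.03] 30.19261149377747
```

Request:
{"op": "jog_arm", "data": {
  "plan": [0,0,0,0,0,0,0,0,0,0,0,0,0,0,0,0,0,0,0,0,0,0,0,0,0,0,0,0,0,0,0,0,0,0,0,0,-0.007,-0.007,0.002,0,0,0,-0.014,-0.014,0.0046,0,0,0,-0.027,-0.028,0.009,0,0,0,-0.041,-0.042,0.0135,0,0,0,-0.055,-0.056,0.018,0,0,0,-0.07,-0.07,0.023,0,0,0,-0.085,-0.087,0.028,0,0,0,-0.1025,-0.104,0.034,0,0,0,-0.1025,-0.104,0.034,0,0,0,-0.1025,-0.104,0.034,0,0,0,-0.1025,-0.104,0.034,0,0,0],
  "claw": 0.07
}}

```text
clock: 37.5
eef_pos: [507.1, 198.6, 136.7]
eef_rot: [-2.996, -1.342, 0.644]
wrist_force: [-0.4, -0.0, 0.4]
finger_gap: 69.8
finger_force: 0.0
```

```bash
python3 - <<'E'
from lean import *
lean();print(s["finger_gap"])
a=camera("side")[0];b=camera("top")[0]
cv2.imwrite("pics/c7.png",np.hstack([cv2.resize(a[60:360,100:400],(390,390)),cv2.resize(b[80:300,90:310],(390,390))])[:,:,::-1])
E
```

```text
captop [[582.2, 274.8, 166.3], [581.1, 269.4, 167.0]] ring [[581.9, 273.5, 50.3], [581.2, 272.1, 49.8]]
neck axis at z113 [582.4 272.3] tilt deg [0.54 0.03] 168
cap vs ring tilt deg [ 0.05 -0.3 ]
69.83372053999086
```

View pics/c7.png

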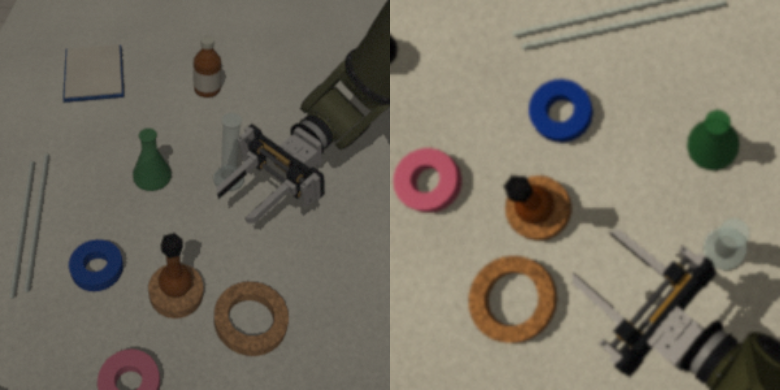

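The left crop shows the flask upright, cap up, in the small cork ring at (175,290). The bottle (208,70), conical flask (150,165), cylinder and large ring (250,317) are where they were, and the gripper is clear. Handing in.

```bash
python3 -c "
from cell import manip
print(manip.sign_off())"
```

```text
the job is handed in; nothing more can be done
None
```

The flask was laid on its side and released, then regrasped by the neck; it now stands upright, cap up and fully down in the small cork ring, with nothing else moved, handed in at about 38 s of the 72 s allowed.

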